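# Draw a belt tensioner into line with a drift and fit its locking pin

### The arm

A 6-joint arm with a two-finger parallel gripper is mounted at the origin on the work surface; the furniture and walls round the work are solid. World frame = base frame: x ahead of the robot, y to its left, z up, the work surface at z = 0. Lengths are in m, angles in rad, forces in N, time in s.
With the tool pointing down it reaches from about 0.275 to 0.725 m from the base axis. Payload 15.9 kg.
Tool frame: the origin (TCP) lies at the centre of the arm's flange, where the gripper is bolted on; the fingertips stand 173 mm ahead of it and the grasp point (between the pads) lies 155 mm ahead of it (manip.nose_length is the distance from the TCP to the fingertips, in m); z points along the fingers, y is the direction in which the jaws open and shut (so a half turn about z gives the same grasp; the last joint's range is limited). The gripper opens to 85 mm and grips with 20 to 120 N. Pads are 22 mm wide; open, the fingers measure 114 mm over their backs; the gripper's body (76 mm by 85 mm) begins 54 mm behind the grasp point. The pads swing forward as they close: fully open they stand 13 mm farther back than shut.
Start: joints at [1.284, 0.213, -0.034, 1.323, 0, 1.571], TCP at [0.141, 0.48, 0.405] pointing down, gripper open.
Joint ranges: [-2.98, 2.98], [-0.74, 1.72], [-1.14, 1.35], [-2.1, 2.04], [-1.57, 1.44], [-3.14, 3.14]. Speed limits (rad/s): [1.89, 1.89, 2.39, 2.57, 3.14, 3.14].

### API

Orientations are given as [roll, pitch, yaw] about the fixed x, y, z axes, in that order (R = Rz(yaw) Ry(pitch) Rx(roll)).
In Python, from workcell import manip gives the robot as it stands. The module is installed in compiled form; this text tells all that it offers.
- The arm moves only by the tool move_arm, never from a script. Its argument "plan" is a list of rows, each an object of numbers: "tx", "ty", "tz": the shift along the tool's x, y, z scaled (see below); "rx", "ry", "rz": the turn, a rotation vector about the tool's x, y, z scaled (see below). In form: [{"tx": .., "ty": .., "tz": .., "rx": .., "ry": .., "rz": ..}, ...]. A call has 1 to 20 rows; each row is the pose to reach, as a shift and turn from the pose commanded when the call began, along the tool's axes at that moment, turning the shorter way round; what a row does not reach only later rows make up. The controller multiplies each number of a shift by 200 mm and each number of a turn by 180 degrees. A row lasts 1/10 s, in which the tool goes at most 50 mm and 8.59 degrees, less where a joint would pass 70% of its speed; a pose out of reach is approached as far as the arm can. A call with a number of a shift or a turn outside -1 to 1 is refused whole. A call with a gripper value outside its range is refused whole. "claw" is the gripper's target within -1 to 1 (fully open at 1, half-way at 0, shut at -1), set as the call begins (left out, the last holds). The fingers move at their own pace and stop on an object; the grip force is fixed at half the most. Time passes only in rows, so rows that repeat a pose let the fingers close. It gives the time, the measured TCP pose, the force and the opening at its end, in the units of the state.
- manip.sense(): the state, without advancing time (a new reading comes with each control period).
- manip.snapshot(name): name is "side" or "top"; returns a dict with "image" (400x640x3 uint8, blue, green, red), "mtx" (3x3 intrinsics, pixels), "k1" (the pictures are not rectified: a ray, as slopes to the right and down, at radius r is drawn at 1 + k1 r^2 times it, then the intrinsics apply), "extrinsics" (4x4, takes a point from camera to world coordinates). Camera axes: x right, y down, z forward; pixel columns grow to the right and rows downward; lengths in m; the calibration is good to about 2 mm. A picture is of the moment at which its call begins. There is no depth.
- manip.sign_off(): hands the job in, once; it reports no verdict.
Trained networks look in a picture, given as the dict that the camera call returned (one of the last four; its "shot" number tells which), for a name from the list of things; names that differ only in an ending like _2 or _b are one class to them, and where a whole thing is asked for, a point or a joint stands for the part that bears it (a point fixed in the world has none). Each returns a list of dicts, best first, with "p" (0 to 1); they miss things now and then, are a little off and sometimes report something else, mostly with a low value. They report only what shows in the picture. A call takes as long as a camera call.
- manip.boxes_of(picture, target): "extent" ([left, top, right, bottom] in pixels, round what is visible of it).
- manip.landmark_of(picture, target): "location" ([column, row] in pixels: a listed point, or the origin of a listed thing).
The state is a dict: "time": time; "joint_pos": joint angles; "qvel": joint speeds; "joint_torque": joint torques, N m; "eef_pos": TCP position; "orientation": TCP orientation; "wrist_force": force on the tool from outside, world axes, zero at the start; "moment": the same for the moment, N m; "width": opening from 0.0 (shut) to 1.0 (fully open).
Only numpy, scipy, OpenCV 4.12 (cv2) and the standard library are available. Lean on these libraries where they do the work, as an engineer would, in place of code of your own. Each camera call takes 0.05 s, during which the arm holds its last target. There are 200 camera calls.

### The job

Lock this belt tensioner so that its belt can be fitted. Push the tapered steel drift down through the larger hole of the grey cover, feel for the hole of the sprung yellow slide bar beneath (it stands several millimetres out of line, one way or the other) and press the drift home until its collar sits on the cover and the bar is drawn into line. With the drift still home, put the red-handled locking pin fully down in the smaller hole, its collar on the cover; then draw the drift out and put it back upright in a hole of the blue stand, leaving the pin to hold the bar. Work by feel with a light, steady push: neither the drift nor the pin may ever bear on the cover or on the slide bar with more than 60 N, sideways and down together, and leave the other tools where they lie.

Things in the scene. Friction and masses are not known exactly. Their poses are not given: they have to be found in the camera images.
- tensioner: Belt tensioner fixed to the bench: two dark guide rails on two 60 mm aluminium profiles, grey cover plate 108 x 156 x 8 mm bolted over them (top 80 mm, screw heads 85 mm above the bench). Origin on the bench under the middle, z up, y along the rails from the blue spring (top 105 mm) to the black pulley (60 mm across, centre at y = 118 mm, top 107 mm above the bench). Cover holes on y at -55 and +35 mm
- hole_drift (a point): Centre of the cover's larger hole, 18 mm across, at the cover's top face. Straight under the cover (8 mm down) a yellow slide bar, 12 mm thick, has an 18 mm hole to match, then nothing down to the bench. The bar is sprung and rests 6.5 to 7.5 mm out of line along the tensioner's y, towards the pulley or towards the spring: which way is not measured, it must be seen or felt
- hole_pin (a point): Centre of the cover's smaller hole, 14 mm across, at the cover's top face, 90 mm from the larger one towards the pulley. The slide bar under it has a 14 mm hole, out of line by the same amount and way as the larger one; bar and pulley slide only along y, take 2 to 9 N to draw into line, and spring back out by 4 mm or more if nothing holds them
- stand: Blue bent-sheet tool stand fixed to the bench, 190 x 64 mm over its feet, 80 mm high. Origin: on the bench under its middle; x along its length, z up. Two 20 mm holes in its 4 mm top sheet, at x = -40 and +40 mm, free down to the bench. Drift and pin hang in them by their collars; which is in which varies.
- stand_hole_near (a point): centre of the stand's hole at x = -40 mm, at the top face (80 mm above the bench)
- stand_hole_far (a point): centre of the stand's hole at x = +40 mm, at the top face
- drift: Tapered steel drift, 132 mm long, 0.16 kg. Origin at the centre of its tip, z along it up to the handle. 9 mm across at the rounded tip, growing evenly to 17 mm at 47 mm; 17 mm shank to 67 mm; collar 26 mm across from 67 to 72 mm; dark round handle 18 mm across from 72 to 132 mm. Pushing it home takes some 5 to 20 N down
- drift_collar (a point): centre of the drift's collar at its underside, 67 mm above the tip: this face sits on the cover when the drift is home and on the stand's top when put away
- lock_pin: Locking pin, 87 mm long, 0.09 kg. Origin at the centre of its tip, z up along it to the handle. From the tip: 8 mm tapered nose from 6 to 12 mm across, 12 mm steel shank up to 36 mm, steel collar 26 mm across from 36 to 41 mm, red round handle 20 mm across from 41 to 87 mm
- pin_collar (a point): centre of the pin's collar at its underside, 36 mm above the tip: this face sits on the cover when the pin is home
- spanner: Open-end spanner 34 x 168 x 6 mm lying loose on the bench, origin at its middle on the bench: leave it alone
- vernier: Caliper 70 x 245 x 16 mm lying loose on the bench behind the tensioner, origin at its middle on the bench: leave it alone
- bottle: Small white glue bottle with a red cap, 24 x 34 x 78 mm, standing loose on the bench, origin under it: leave it alone

How it is judged:
On the way, in this order (a step that is already met when the one before it is completed fails the run):
1. the drift is pushed home in the larger hole and has drawn the slide bar into line (collar within 3 mm of the cover) (z of drift_collar in the frame of tensioner below 0.083 m and horizontal distance between drift_collar and hole_drift below 0.005 m and angle between drift's own z axis and vertical below 0.12 rad), for 0.2 s.
2. the locking pin is fully down in the smaller hole (collar within 3 mm of the cover) while the drift is still home (all of step 1 and z of pin_collar in the frame of tensioner below 0.083 m and horizontal distance between pin_collar and hole_pin below 0.005 m and angle between lock_pin's own z axis and vertical below 0.12 rad), for 0.2 s.
At the end, for the whole second after the job is handed in: The locking pin is fully down in the smaller hole (collar within 3 mm of the cover, upright) and alone holds the slide bar in line; the drift hangs upright by its collar in a hole of the stand (within 3 mm in height, 6 mm sideways); both at rest (z of pin_collar in the frame of tensioner below 0.083 m and horizontal distance between pin_collar and hole_pin below 0.005 m and angle between each of lock_pin, drift's own z axis and vertical below 0.12 rad and z of drift_collar in the frame of stand between 0.077 and 0.083 m and (horizontal distance between drift_collar and stand_hole_near below 0.006 m or horizontal distance between drift_collar and stand_hole_far below 0.006 m) and linear speed of each of drift, lock_pin below 0.02 m/s); the robot touches nothing.
It fails at once if the drift bears on the tensioner's cover or on its slide bar with more than 60 N (contact force between drift and tensioner above 60 N or contact force between drift and slide_bar_c0 above 60 N or contact force between drift and slide_bar_c1 above 60 N).
It fails at once if the locking pin bears on the tensioner's cover or on its slide bar with more than 60 N (contact force between lock_pin and tensioner above 60 N or contact force between lock_pin and slide_bar_c1 above 60 N or contact force between lock_pin and slide_bar_c2 above 60 N).
It fails at once if the spanner is disturbed (moved more than 15 mm) (distance of spanner from where it was at the start of the episode above 0.015 m).
It fails at once if the caliper is disturbed (moved more than 15 mm) (distance of vernier from where it was at the start of the episode above 0.015 m).
It fails at once if the glue bottle is disturbed (moved more than 15 mm) (distance of bottle from where it was at the start of the episode above 0.015 m).
It also fails if it takes over 72 s, if anything falls off the work surface, if the arm or the gripper's body presses on something with over 40 N, if the wrist force passes 120 N, or if a joint passes its speed limit or range.

## Working session

There is one attempt and no reset: what is moved stays moved. The work goes in short steps, Python scripts to look and compute and a tool call to move; the robot and the scene stay as the last step left them, time stands still between calls to the robot, and variables do not carry over. Pictures are saved under pics/ and viewed, and the job is handed in when it is done.

Besides the shell and the picture viewer there is one more tool, called after "Request:" as a command line: name --argument value ..., lists and objects as JSON in quotes. move_arm: Moves the arm, as the interface text tells. Its arguments: {"type":"object","properties":{"plan":{"type":"array"},"claw":{"type":"number"}},"required":["plan"]}

```bash
mkdir -p pics; cat > h.py <<'E'
import numpy as np, cv2
from workcell import manip
from scipy.spatial.transform import Rotation as R
def ray(s,px):
    K=np.array(s["mtx"]);T=np.array(s["extrinsics"]);k=s["k1"]
    d=np.array([(px[0]-K[0,2])/K[0,0],(px[1]-K[1,2])/K[1,1]]);u=d.copy()
    for _ in range(30): u=d/(1+k*(u@u))
    v=T[:3,:3]@np.array([u[0],u[1],1]);return T[:3,3],v
def at(s,px,z):
    o,v=ray(s,px);return o+v*(z-o[2])/v[2]
def proj(s,p):
    K=np.array(s["mtx"]);T=np.array(s["extrinsics"]);c=T[:3,:3].T@(np.array(p)-T[:3,3])
    u=c[:2]/c[2];u=u*(1+s["k1"]*(u@u));return K[:2,:2]@u+K[:2,2]
def tri(rs):
    A=0;b=0
    for o,v in rs:
        v=v/np.linalg.norm(v);P=np.eye(3)-np.outer(v,v);A=A+P;b=b+P@o
    return np.linalg.solve(A,b)
E
python3 - <<'E'
from h import *
print(manip.sense())
Z=dict(tensioner=0,hole_drift=.08,hole_pin=.08,stand=0,stand_hole_near=.08,stand_hole_far=.08,drift=.013,drift_collar=.08,lock_pin=.044,pin_collar=.08,spanner=0,vernier=0,bottle=0)
for n in ("top","side"):
    s=manip.snapshot(n);cv2.imwrite(f"pics/{n}0.png",s["image"]);print(n,np.round(s["extrinsics"],3).tolist(),np.round(s["mtx"],1).tolist(),s["k1"])
    for t,z in Z.items():
        for d in manip.landmark_of(s,t)[:2]: print(t,round(d["p"],2),np.round(d["location"],1),np.round(at(s,d["location"],z),4))
E
```

```text
{'time': 0.0, 'joint_pos': array([ 1.28402664e+00,  2.13398662e-01, -3.50367875e-02,  1.32348350e+00,
        9.65573119e-06,  1.57079336e+00]), 'qvel': array([-0.00050375, -0.00048144, -0.00140149,  0.00056925, -0.00076594,
        0.00098765]), 'joint_torque': array([ 6.13161701e-04, -6.86146045e+01,  4.87127209e+01,  1.67370716e-02,
        1.54657832e-04,  2.91126901e-05]), 'eef_pos': array([0.14138985, 0.47945794, 0.40420366]), 'orientation': array([-3.14047003e+00, -9.65905670e-06,  2.85482593e+00]), 'wrist_force': array([ 0.39554216, -0.10314301, -0.12190721]), 'moment': array([ 0.02595141,  0.00710335, -0.00300286]), 'width': 0.9959762076159379}
top [[0.001, -0.994, 0.105, 0.449], [-1.0, -0.0, 0.011, 0.059], [-0.011, -0.105, -0.994, 1.251], [0.0, 0.0, 0.0, 1.0]] [[413.8, 0.0, 319.6], [0.0, 413.8, 198.8], [0.0, 0.0, 1.0]] -0.032838169588624136
tensioner 0.55 [365.4 192.4] [ 0.6007 -0.0663  0.    ]
hole_drift 0.78 [382.4 184.4] [ 0.614 -0.107  0.08 ]
hole_pin 0.82 [354.8 191.5] [ 0.5936 -0.0281  0.08  ]
hole_pin 0.24 [384.6 185.5] [ 0.6108 -0.1132  0.08  ]
stand 0.75 [243.2 222
[... 1194 characters left out ...]
 ]
stand_hole_near 0.76 [308.5 254.1] [0.4708 0.3011 0.08  ]
stand_hole_near 0.22 [291.9 280.6] [0.4389 0.388  0.08  ]
stand_hole_far 0.94 [284.9 239.2] [0.5459 0.2892 0.08  ]
stand_hole_far 0.39 [369.2 173.1] [ 0.5911 -0.1016  0.08  ]
drift 0.6 [286.5 265.6] [0.5437 0.2898 0.013 ]
drift_collar 0.59 [283.6 238. ] [0.5512 0.2874 0.08  ]
drift_collar 0.33 [349.8 182.4] [ 0.5987 -0.0213  0.08  ]
lock_pin 0.85 [306.3 270.5] [0.4705 0.3092 0.044 ]
pin_collar 0.79 [304.9 256.1] [0.4719 0.3111 0.08  ]
vernier 0.62 [293.7 193.3] [0.7769 0.001  0.    ]
vernier 0.32 [305.8 272.5] [0.506  0.2695 0.    ]
bottle 0.72 [249.8 226.5] [0.7423 0.2085 0.    ]
bottle 0.17 [365.4 171.3] [ 0.7011 -0.2522  0.    ]
```

```bash
python3 - <<'E'
import cv2
a=cv2.imread("pics/top0.png")[140:290,200:420];b=cv2.imread("pics/side0.png")[110:310,220:440]
cv2.imwrite("pics/t0c.png",cv2.resize(a,None,fx=3.6,fy=3.6,interpolation=2));cv2.imwrite("pics/s0c.png",cv2.resize(b,None,fx=3,fy=3,interpolation=2)[:600])
E
```

```text
(no output)
```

View pics/t0c.png

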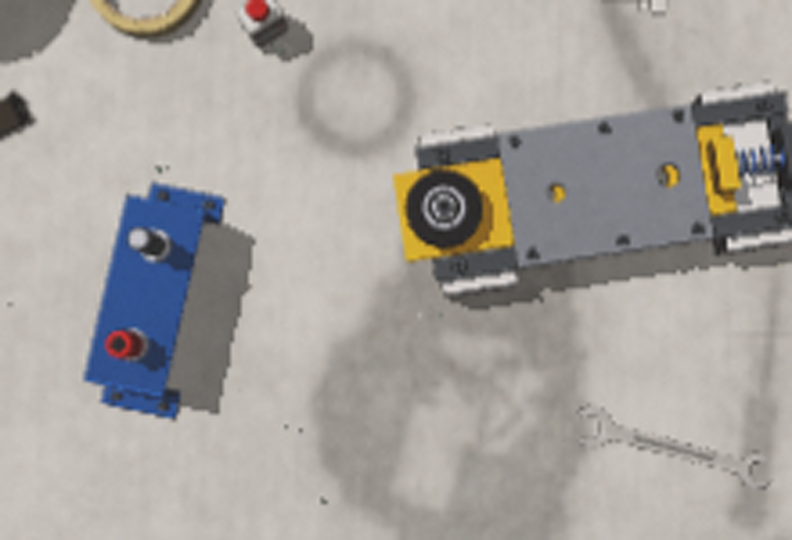

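View pics/s0c.png

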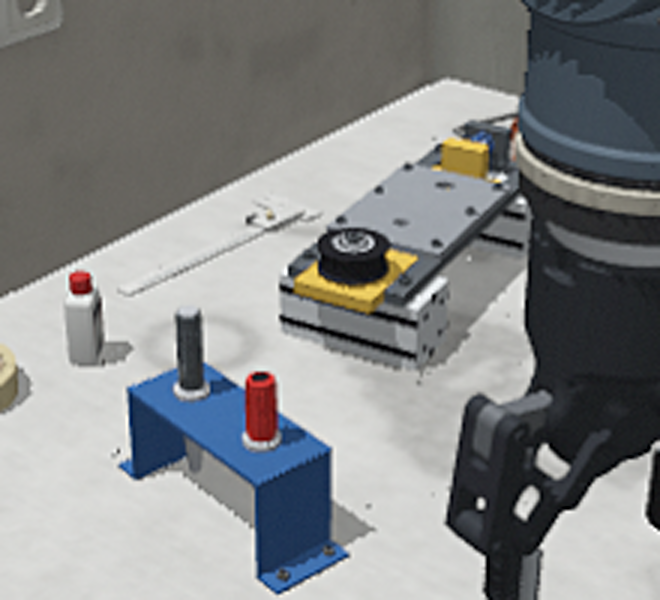

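View pics/side0.png

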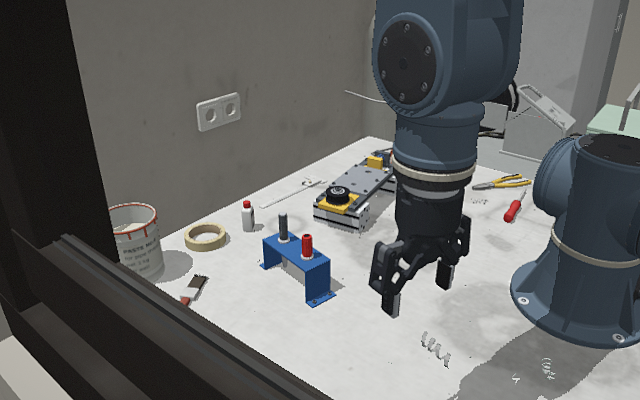

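```bash
python3 - <<'E'
import cv2
im=cv2.imread("pics/top0.png")
cv2.imwrite("pics/z1.png",cv2.resize(im[160:220,330:410],None,fx=10,fy=10,interpolation=0))
cv2.imwrite("pics/z2.png",cv2.resize(im[190:250,220:275],None,fx=10,fy=10,interpolation=0))
b=cv2.imread("pics/side0.png")
cv2.imwrite("pics/z3.png",cv2.resize(b[155:215,320:400],None,fx=10,fy=10,interpolation=0))
E
```

```text
(no output)
```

View pics/z1.png

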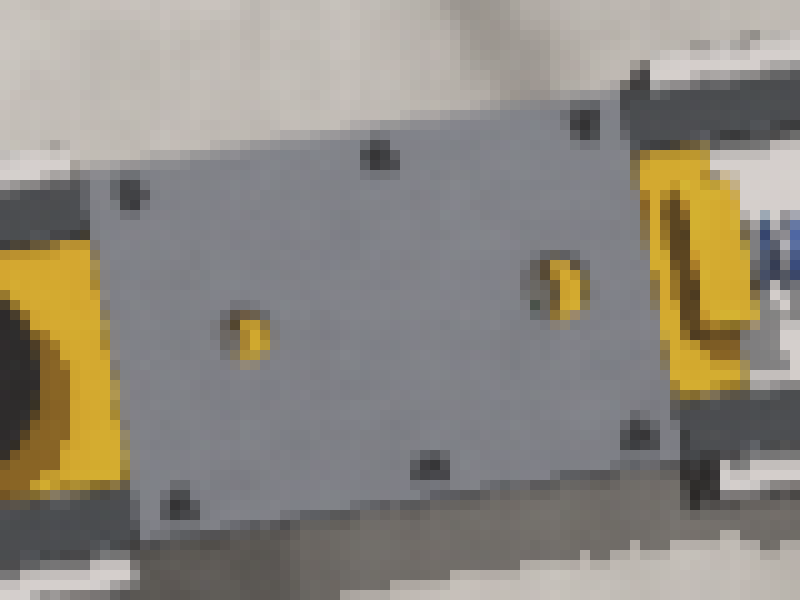

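View pics/z2.png

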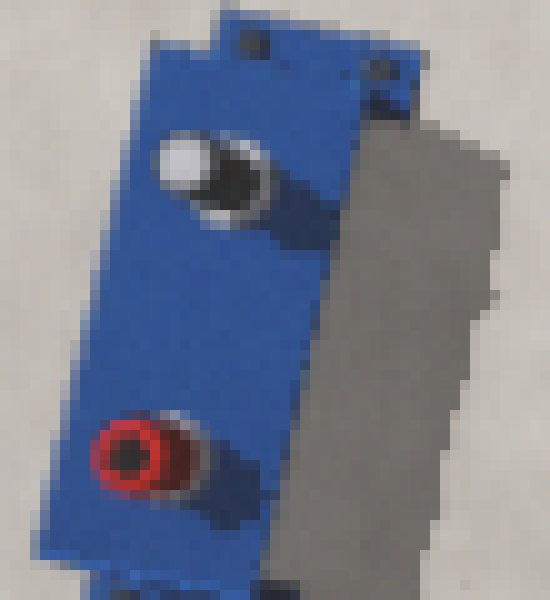

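View pics/z3.png

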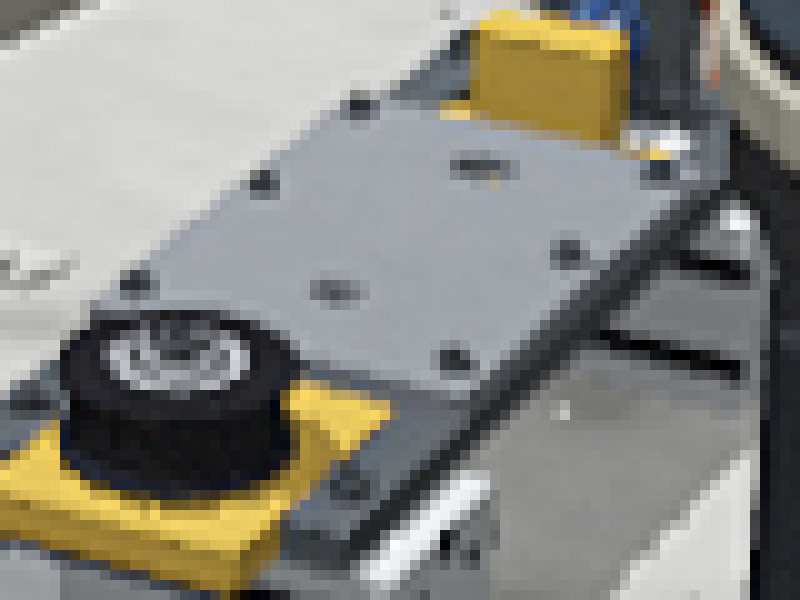

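```bash
python3 - <<'E'
from h import *
from scipy.optimize import least_squares
s=manip.snapshot("top");s2=manip.snapshot("side")
q=lambda z,o:np.array(z)/10-.5+np.array(o)
o=(330,160);o3=(320,155)
L=[-54,54,0];
pts={(54,78):(90,170),(54,-78):(622,92),(-54,-78):(680,460),(-54,78):(137,542),(0,-55):(556,286),(0,35):(246,335)}
side={(54,-78):(385,98),(0,-55):(485,166),(0,35):(337,292),(-54,78):(465,400)}
def model(p,l): 
    c,n=np.cos(p[2]),np.sin(p[2]);x,y=np.array(l)/1e3
    return [p[0]+c*x-n*y,p[1]+n*x+c*y,.08]
def f(p): return np.concatenate([proj(s,model(p,l))-q(z,o) for l,z in pts.items()])
r=least_squares(f,[.6,-.06,-.15]);print(r.x,np.round(r.fun,2))
for l,z in side.items(): print(l,np.round(proj(s2,model(r.x,l))-q(z,o3),2))
for y in(-55,35): print(y,np.round(model(r.x,(0,y)),4))
print("hole px at bar top/bottom", [np.round((proj(s,np.array(model(r.x,(0,-55+dy)))-[0,0,.008])+.5-o)*10) for dy in (-16,-2,2,16)])
O=(220,190)
for n,z,h in(("drift top",(185,162),.145),("drift col",(233,181),.084),("pin top",(130,457),.131),("pin col",(168,456),.084)):print(n,np.round(at(s,q(z,O),h),4))
print("pair ang",)
E
```

```text
[ 0.59496079 -0.06341423  0.14399207] [-1.17 -0.14 -0.51 -0.07 -0.19  0.29 -0.27 -0.04  1.18  0.17  0.96 -0.23]
(54, -78) [-2.81 -1.13]
(0, -55) [ 0.91 -1.05]
(0, 35) [ 0.98 -1.36]
(-54, 78) [-0.34 -0.92]
-55 [ 0.6029 -0.1178  0.08  ]
35 [ 0.5899 -0.0288  0.08  ]
hole px at bar top/bottom [array([619., 283.]), array([570., 290.]), array([557., 292.]), array([509., 299.])]
drift top [0.5471 0.2911 0.145 ]
drift col [0.5471 0.2901 0.084 ]
pin top [0.4682 0.3073 0.131 ]
pin col [0.4693 0.3069 0.084 ]
pair ang
```

Request:
move_arm --plan '[{"tx":-1,"ty":-0.15,"tz":0},{"tx":-1,"ty":-0.15,"tz":0},{"tx":-1,"ty":-0.15,"tz":0},{"tx":-1,"ty":-0.15,"tz":0},{"tx":-1,"ty":-0.15,"tz":0}]' --claw 0.4

```text
invalid input
```

Request:
move_arm --plan '[{"tx":-1,"ty":-0.15,"tz":0},{"tx":-1,"ty":-0.15,"tz":0},{"tx":-1,"ty":-0.15,"tz":0},{"tx":-1,"ty":-0.15,"tz":0},{"tx":-1,"ty":-0.15,"tz":0}]'

```text
invalid input
```

```bash
cat >> h.py <<'E'
def go(x,y,z,yaw=None):
    st=manip.sense();p=st["eef_pos"];Rm=R.from_euler("xyz",st["orientation"])
    d=Rm.inv().apply(np.array([x,y,z])-p)/.2
    r=np.zeros(3)
    if yaw is not None: r=(Rm.inv()*R.from_euler("xyz",[np.pi,0,yaw])).as_rotvec()/np.pi
    print("t",round(st["time"],2),"pos",np.round(p,4),"rpy",np.round(st["orientation"],3),"F",np.round(st["wrist_force"],1),"w",round(st["width"],3))
    print("shift",np.round(d,4),"turn",np.round(r,4))
E
python3 -c "
from h import *
go(.547,.2905,.40,2.935)"
```

```text
t 1.5 pos [0.1414 0.4796 0.4047] rpy [-3.142 -0.     2.855] F [ 0.2 -0.   0.9] w 1.001
shift [-2.2124 -0.3331  0.0235] turn [-0.     -0.     -0.0255]
```

Request:
move_arm --plan '[{"tx":-1,"ty":-0.15,"tz":0,"rx":0,"ry":0,"rz":0},{"tx":-1,"ty":-0.15,"tz":0,"rx":0,"ry":0,"rz":0},{"tx":-1,"ty":-0.15,"tz":0,"rx":0,"ry":0,"rz":0},{"tx":-1,"ty":-0.15,"tz":0,"rx":0,"ry":0,"rz":0},{"tx":-1,"ty":-0.15,"tz":0,"rx":0,"ry":0,"rz":0}]' --claw 0.4

```text
time: 2.0
eef_pos: [0.3288, 0.3919, 0.4045]
orientation: [-3.141, 0.001, 2.85]
wrist_force: [-0.7, -0.4, 0.1]
width: 0.696
```

```bash
python3 -c "
from h import *
go(.547,.2905,.40,2.935)"
```

```text
t 2.0 pos [0.3288 0.3919 0.4045] rpy [-3.141e+00  1.000e-03  2.850e+00] F [-0.7 -0.4  0.1] w 0.696
shift [-1.1905 -0.1714  0.024 ] turn [-0.0001  0.0003 -0.0272]
```

Request:
move_arm --plan '[{"tx":-1,"ty":-0.15,"tz":0,"rx":0,"ry":0,"rz":-0.025},{"tx":-1,"ty":-0.15,"tz":0,"rx":0,"ry":0,"rz":-0.025},{"tx":-1,"ty":-0.15,"tz":0,"rx":0,"ry":0,"rz":-0.025},{"tx":-1,"ty":-0.15,"tz":0,"rx":0,"ry":0,"rz":-0.025},{"tx":-1,"ty":-0.15,"tz":0,"rx":0,"ry":0,"rz":-0.025},{"tx":-1,"ty":-0.15,"tz":0,"rx":0,"ry":0,"rz":-0.025},{"tx":-1,"ty":-0.15,"tz":0,"rx":0,"ry":0,"rz":-0.025},{"tx":-1,"ty":-0.15,"tz":0,"rx":0,"ry":0,"rz":-0.025}]'

```text
time: 2.8
eef_pos: [0.507, 0.3097, 0.405]
orientation: [3.141, 0.0, 2.935]
wrist_force: [-0.3, -0.2, 0.4]
width: 0.699
```

```bash
python3 - <<'E'
from h import *
go(.547,.2905,.28,2.935)
s=manip.snapshot("side");print(s["image"].shape);cv2.imwrite("pics/s1.png",cv2.resize(s["image"][120:320,200:440],None,fx=3,fy=3,interpolation=2))
for p in ([.547,.2905,.145],[.547,.2905,.084],[.4685,.307,.131],[.4685,.307,.084]): print((proj(s,p)-[200,120])*3)
E
```

```text
t 2.8 pos [0.507  0.3097 0.405 ] rpy [3.141 0.    2.935] F [-0.3 -0.2  0.4] w 0.699
shift [-0.2152 -0.0531  0.625 ] turn [ 0.0001  0.     -0.    ]
(400, 640, 3)
[248.95200556 277.76210194]
[252.0760709  353.06189656]
[321.50086955 342.72138726]
[322.44768824 402.42061864]
```

View pics/s1.png

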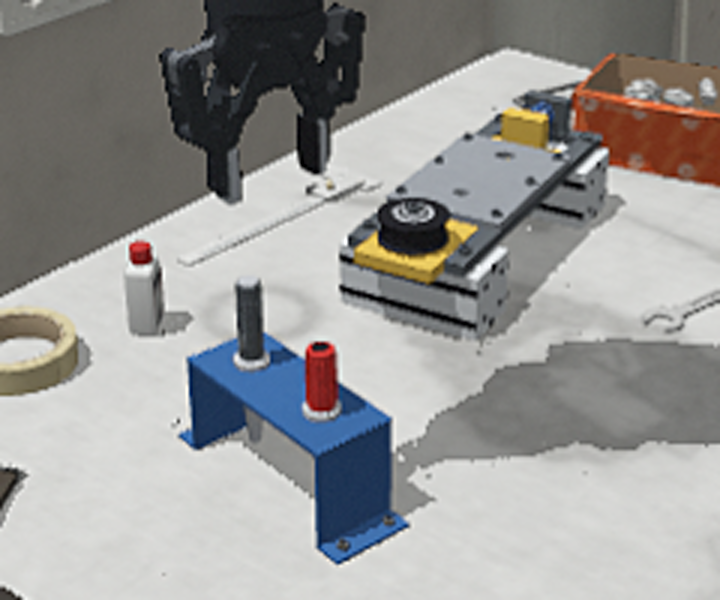

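Request:
move_arm --plan '[{"tx":-0.215,"ty":-0.053,"tz":0,"rx":0,"ry":0,"rz":0},{"tx":-0.215,"ty":-0.053,"tz":0.05,"rx":0,"ry":0,"rz":0},{"tx":-0.215,"ty":-0.053,"tz":0.2,"rx":0,"ry":0,"rz":0},{"tx":-0.215,"ty":-0.053,"tz":0.35,"rx":0,"ry":0,"rz":0},{"tx":-0.215,"ty":-0.053,"tz":0.5,"rx":0,"ry":0,"rz":0},{"tx":-0.215,"ty":-0.053,"tz":0.6,"rx":0,"ry":0,"rz":0},{"tx":-0.215,"ty":-0.053,"tz":0.625,"rx":0,"ry":0,"rz":0},{"tx":-0.215,"ty":-0.053,"tz":0.625,"rx":0,"ry":0,"rz":0},{"tx":-0.215,"ty":-0.053,"tz":0.625,"rx":0,"ry":0,"rz":0}]'

```text
time: 3.75
eef_pos: [0.5481, 0.29, 0.2811]
orientation: [3.141, 0.001, 2.934]
wrist_force: [0.2, -0.2, 0.5]
width: 0.702
```

```bash
python3 - <<'E'
from h import *
go(.547,.2905,.28,2.935)
s=manip.snapshot("side");cv2.imwrite("pics/s2.png",cv2.resize(s["image"][160:310,210:370],None,fx=4,fy=4,interpolation=2))
E
```

```text
t 3.75 pos [0.5481 0.29   0.2811] rpy [3.141e+00 1.000e-03 2.934e+00] F [ 0.2 -0.2  0.5] w 0.702
shift [0.0058 0.0011 0.0055] turn [ 0.0003  0.0004 -0.0004]
```

View pics/s2.png

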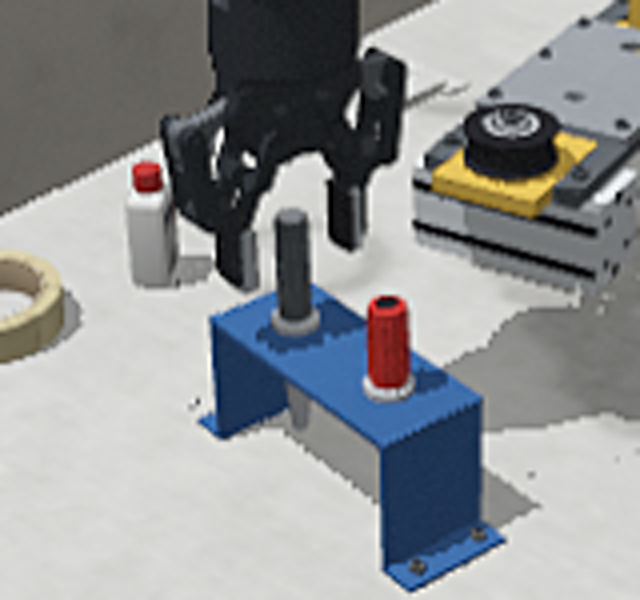

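Request:
move_arm --plan '[{"tx":0.005,"ty":0,"tz":0,"rx":0,"ry":0,"rz":0},{"tx":0.005,"ty":0,"tz":0,"rx":0,"ry":0,"rz":0},{"tx":0.005,"ty":0,"tz":0,"rx":0,"ry":0,"rz":0},{"tx":0.005,"ty":0,"tz":0,"rx":0,"ry":0,"rz":0},{"tx":0.005,"ty":0,"tz":0,"rx":0,"ry":0,"rz":0},{"tx":0.005,"ty":0,"tz":0,"rx":0,"ry":0,"rz":0},{"tx":0.005,"ty":0,"tz":0,"rx":0,"ry":0,"rz":0},{"tx":0.005,"ty":0,"tz":0,"rx":0,"ry":0,"rz":0}]' --claw -1

```text
time: 4.6
eef_pos: [0.5472, 0.2903, 0.2801]
orientation: [3.14, 0.0, 2.934]
wrist_force: [-0.0, 5.4, 1.0]
width: 0.194
```

```bash
python3 - <<'E'
from h import *
go(.547,.2905,.40)
E
```

```text
t 4.6 pos [0.5472 0.2903 0.2801] rpy [3.14  0.    2.934] F [-0.   5.4  1. ] w 0.194
shift [ 0.0011  0.0018 -0.5997] turn [0. 0. 0.]
```

Request:
move_arm --plan '[{"tx":0,"ty":0,"tz":-0.1,"rx":0,"ry":0,"rz":0},{"tx":0,"ty":0,"tz":-0.3,"rx":0,"ry":0,"rz":0},{"tx":0,"ty":0,"tz":-0.55,"rx":0,"ry":0,"rz":0},{"tx":0,"ty":0,"tz":-0.7,"rx":0,"ry":0,"rz":0},{"tx":-0.05,"ty":-0.15,"tz":-0.75,"rx":0,"ry":0,"rz":0.04},{"tx":-0.12,"ty":-0.35,"tz":-0.75,"rx":0,"ry":0,"rz":0.08},{"tx":-0.2,"ty":-0.55,"tz":-0.75,"rx":0,"ry":0,"rz":0.12},{"tx":-0.27,"ty":-0.75,"tz":-0.75,"rx":0,"ry":0,"rz":0.16},{"tx":-0.33,"ty":-0.9,"tz":-0.75,"rx":0,"ry":0,"rz":0.2},{"tx":-0.35,"ty":-0.96,"tz":-0.75,"rx":0,"ry":0,"rz":0.22},{"tx":-0.35,"ty":-0.96,"tz":-0.75,"rx":0,"ry":0,"rz":0.22}]'

```text
time: 5.7
eef_pos: [0.5759, 0.0856, 0.4297]
orientation: [-3.141, 0.0, 2.238]
wrist_force: [0.7, -0.4, -0.9]
width: 0.193
```

```bash
python3 - <<'E'
from h import *
go(.603,-.1115,.42,1.714)
E
```

```text
t 5.7 pos [0.5759 0.0856 0.4297] rpy [-3.141  0.     2.238] F [ 0.7 -0.4 -0.9] w 0.193
shift [-0.8578 -0.5034  0.0488] turn [-2.000e-04  1.000e-04  1.668e-01]
```

Request:
move_arm --plan '[{"tx":-0.17,"ty":-0.1,"tz":0,"rx":0,"ry":0,"rz":0.04},{"tx":-0.38,"ty":-0.22,"tz":0,"rx":0,"ry":0,"rz":0.08},{"tx":-0.6,"ty":-0.35,"tz":0,"rx":0,"ry":0,"rz":0.12},{"tx":-0.78,"ty":-0.45,"tz":0,"rx":0,"ry":0,"rz":0.15},{"tx":-0.85,"ty":-0.5,"tz":0,"rx":0,"ry":0,"rz":0.167},{"tx":-0.858,"ty":-0.503,"tz":0.1,"rx":0,"ry":0,"rz":0.167},{"tx":-0.858,"ty":-0.503,"tz":0.2,"rx":0,"ry":0,"rz":0.167},{"tx":-0.858,"ty":-0.503,"tz":0.26,"rx":0,"ry":0,"rz":0.167},{"tx":-0.858,"ty":-0.503,"tz":0.26,"rx":0,"ry":0,"rz":0.167},{"tx":-0.858,"ty":-0.503,"tz":0.26,"rx":0,"ry":0,"rz":0.167}]'

```text
time: 6.7
eef_pos: [0.6039, -0.1088, 0.3783]
orientation: [3.141, -0.0, 1.719]
wrist_force: [0.2, 0.2, -0.9]
width: 0.192
```

```bash
python3 - <<'E'
from h import *
go(.603,-.1115,.36,1.714)
p=manip.sense()["eef_pos"];h=np.array([.603,-.1145,.08])
for n,c in(("side",(300,110)),("top",(330,150))):
    s=manip.snapshot(n);c=np.array(c);cv2.imwrite(f"pics/{n}3.png",cv2.resize(s["image"][c[1]:c[1]+100,c[0]:c[0]+120],None,fx=6,fy=6,interpolation=0))
    for q in (p-[0,0,.267],p-[0,0,.2],h): print(n,(proj(s,q)+.5-c)*6)
    for t in("drift","drift_collar","hole_drift","hole_pin"):
        for d in manip.landmark_of(s,t)[:1]: print(t,round(d["p"],2),(np.array(d["location"])+.5-c)*6)
E
```

```text
t 6.7 pos [ 0.6039 -0.1088  0.3783] rpy [ 3.141 -0.     1.719] F [ 0.2  0.2 -0.9] w 0.192
shift [-0.0126 -0.0064  0.0914] turn [ 0.0001 -0.      0.0015]
side [406.57163733 306.27631402]
side [412.88322302 167.34037293]
side [412.18309314 365.57393131]
drift 0.73 [408.6 307.2]
drift_collar 0.7 [412.2 176.4]
hole_drift 0.89 [401.4 384. ]
hole_pin 0.87 [316.8 447.6]
top [331.20485895 221.587934  ]
top [353.55435761 200.8831334 ]
top [333.61154255 232.30719742]
hole_drift 0.62 [333.6 225.6]
hole_pin 0.81 [144.6 280.8]
```

View pics/side3.png

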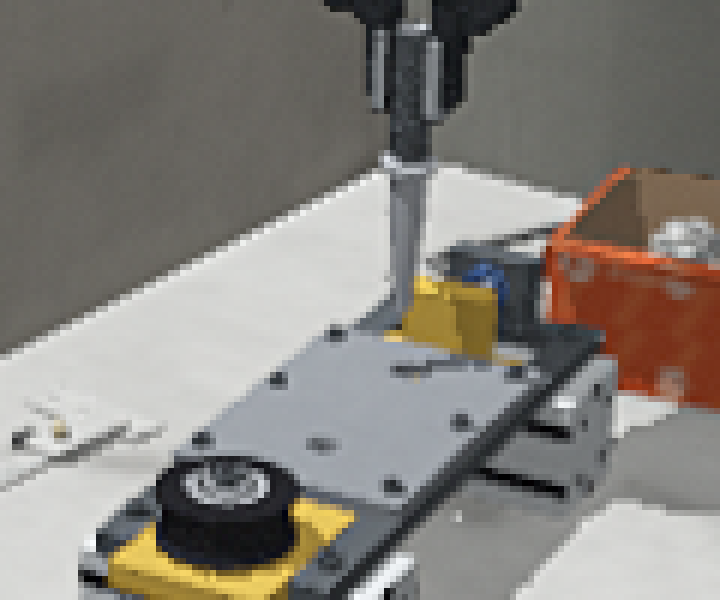

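View pics/top3.png

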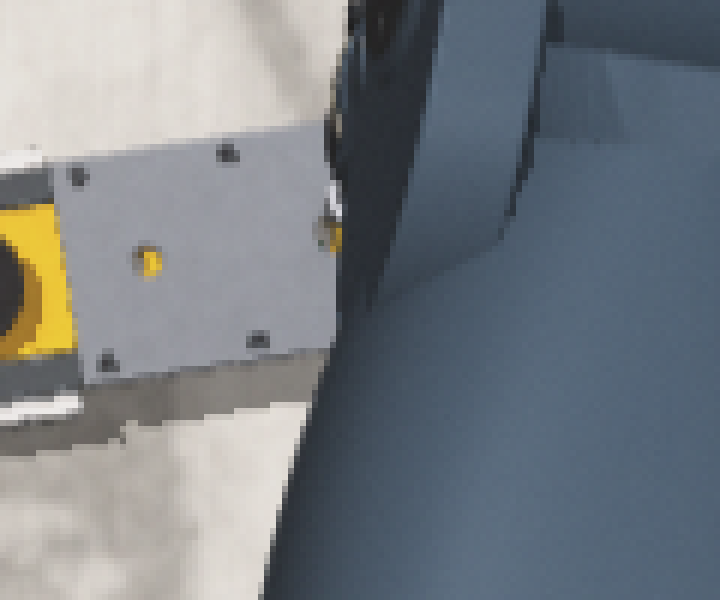

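Request:
move_arm --plan '[{"tx":0,"ty":-0.003,"tz":0.05,"rx":0,"ry":0,"rz":0},{"tx":0,"ty":-0.003,"tz":0.1,"rx":0,"ry":0,"rz":0},{"tx":0,"ty":-0.003,"tz":0.13,"rx":0,"ry":0,"rz":0},{"tx":0,"ty":-0.003,"tz":0.13,"rx":0,"ry":0,"rz":0},{"tx":0,"ty":-0.003,"tz":0.13,"rx":0,"ry":0,"rz":0}]'

```text
time: 7.7
eef_pos: [0.6031, -0.1096, 0.3516]
orientation: [-3.141, -0.0, 1.718]
wrist_force: [0.4, -0.9, -2.0]
width: 0.194
```

```bash
python3 - <<'E'
from h import *
go(.603,-.1115,.36,1.714)
p=manip.sense()["eef_pos"];h=np.array([.6025,-.1125,.08])
for n,c in(("side",(340,140)),("top",(350,160))):
    s=manip.snapshot(n);c=np.array(c);cv2.imwrite(f"pics/{n}4.png",cv2.resize(s["image"][c[1]:c[1]+50,c[0]:c[0]+60],None,fx=12,fy=12,interpolation=0))
    for q in (p-[0,0,.267],p-[0,0,.2],h): print(n,(proj(s,q)+.5-c)*12)
E
```

```text
t 7.7 pos [ 0.6031 -0.1096  0.3516] rpy [-3.141 -0.     1.718] F [ 0.4 -0.9 -2. ] w 0.194
shift [-0.0095 -0.0021 -0.042 ] turn [-0.0001 -0.      0.0011]
side [332.72099949 359.67745012]
side [345.29176847  86.66248578]
side [341.34297917 374.54231677]
top [409.15306714 341.49429685]
top [451.99310376 302.17161873]
top [418.83536603 346.70226678]
```

View pics/side4.png

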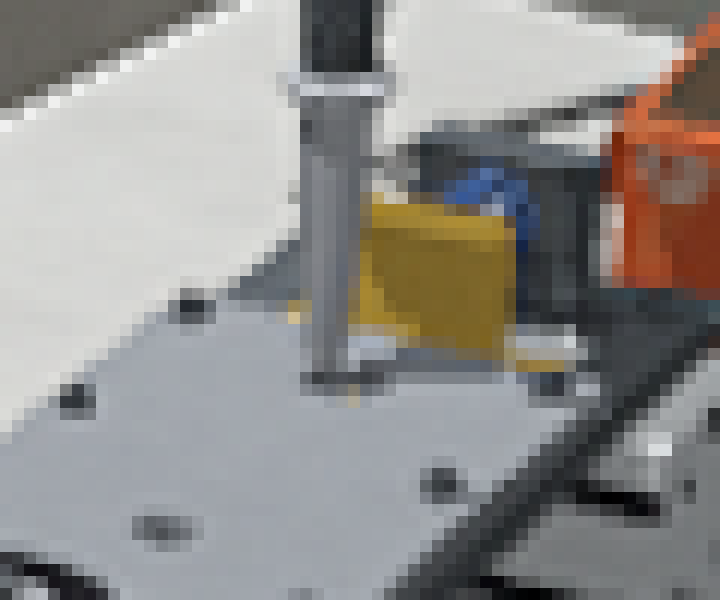

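View pics/top4.png

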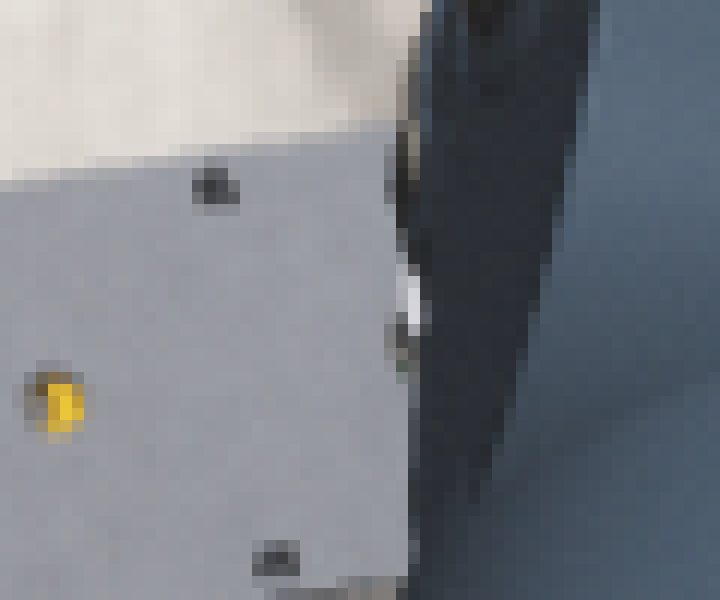

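Request:
move_arm --plan '[{"tx":0,"ty":-0.006,"tz":0.01,"rx":0,"ry":0,"rz":0},{"tx":0,"ty":-0.006,"tz":0.02,"rx":0,"ry":0,"rz":0},{"tx":0,"ty":-0.006,"tz":0.028,"rx":0,"ry":0,"rz":0},{"tx":0,"ty":-0.006,"tz":0.028,"rx":0,"ry":0,"rz":0},{"tx":0,"ty":-0.006,"tz":0.028,"rx":0,"ry":0,"rz":0}]'

```text
time: 8.3
eef_pos: [0.602, -0.1097, 0.3461]
orientation: [-3.142, -0.0, 1.718]
wrist_force: [0.5, -0.1, -2.1]
width: 0.198
```

Request:
move_arm --plan '[{"tx":0,"ty":0,"tz":0.004,"rx":0,"ry":0,"rz":0},{"tx":0,"ty":0,"tz":0.008,"rx":0,"ry":0,"rz":0},{"tx":0,"ty":0,"tz":0.012,"rx":0,"ry":0,"rz":0},{"tx":0,"ty":0,"tz":0.012,"rx":0,"ry":0,"rz":0}]'

```text
time: 8.7
eef_pos: [0.602, -0.1097, 0.3436]
orientation: [-3.141, 0.0, 1.718]
wrist_force: [-0.3, -0.6, -1.2]
width: 0.192
```

Request:
move_arm --plan '[{"tx":0,"ty":0,"tz":0.006,"rx":0,"ry":0,"rz":0},{"tx":0,"ty":0,"tz":0.012,"rx":0,"ry":0,"rz":0},{"tx":0,"ty":0,"tz":0.018,"rx":0,"ry":0,"rz":0},{"tx":0,"ty":0,"tz":0.024,"rx":0,"ry":0,"rz":0},{"tx":0,"ty":0,"tz":0.028,"rx":0,"ry":0,"rz":0},{"tx":0,"ty":0,"tz":0.028,"rx":0,"ry":0,"rz":0}]'

```text
time: 9.3
eef_pos: [0.602, -0.1098, 0.338]
orientation: [-3.141, 0.0, 1.717]
wrist_force: [0.9, -0.9, -1.1]
width: 0.194
```

Tip at 71 mm height, no contact; continue down.

Request:
move_arm --plan '[{"tx":0,"ty":0,"tz":0.006,"rx":0,"ry":0,"rz":0},{"tx":0,"ty":0,"tz":0.012,"rx":0,"ry":0,"rz":0},{"tx":0,"ty":0,"tz":0.018,"rx":0,"ry":0,"rz":0},{"tx":0,"ty":0,"tz":0.018,"rx":0,"ry":0,"rz":0},{"tx":0,"ty":0,"tz":0.018,"rx":0,"ry":0,"rz":0}]'

```text
time: 9.8
eef_pos: [0.602, -0.1098, 0.3344]
orientation: [-3.141, 0.0, 1.717]
wrist_force: [1.2, -2.2, -1.7]
width: 0.197
```

Request:
move_arm --plan '[{"tx":0,"ty":0,"tz":0.006,"rx":0,"ry":0,"rz":0},{"tx":0,"ty":0,"tz":0.012,"rx":0,"ry":0,"rz":0},{"tx":0,"ty":0,"tz":0.018,"rx":0,"ry":0,"rz":0},{"tx":0,"ty":0,"tz":0.018,"rx":0,"ry":0,"rz":0},{"tx":0,"ty":0,"tz":0.018,"rx":0,"ry":0,"rz":0}]'

```text
time: 10.3
eef_pos: [0.602, -0.1098, 0.3308]
orientation: [-3.141, 0.0, 1.717]
wrist_force: [0.1, -3.7, -1.3]
width: 0.196
```

Request:
move_arm --plan '[{"tx":-0.004,"ty":0,"tz":0,"rx":0,"ry":0,"rz":0},{"tx":-0.008,"ty":0,"tz":0,"rx":0,"ry":0,"rz":0},{"tx":-0.012,"ty":0,"tz":0,"rx":0,"ry":0,"rz":0},{"tx":-0.015,"ty":0,"tz":0,"rx":0,"ry":0,"rz":0},{"tx":-0.015,"ty":0,"tz":0,"rx":0,"ry":0,"rz":0},{"tx":-0.015,"ty":0,"tz":0,"rx":0,"ry":0,"rz":0}]'

```text
time: 10.9
eef_pos: [0.6024, -0.1125, 0.3309]
orientation: [-3.142, -0.0, 1.718]
wrist_force: [-0.4, 1.8, -1.8]
width: 0.193
```

Request:
move_arm --plan '[{"tx":0,"ty":0,"tz":0.01,"rx":0,"ry":0,"rz":0},{"tx":0,"ty":0,"tz":0.02,"rx":0,"ry":0,"rz":0},{"tx":0,"ty":0,"tz":0.03,"rx":0,"ry":0,"rz":0},{"tx":0,"ty":0,"tz":0.04,"rx":0,"ry":0,"rz":0},{"tx":0,"ty":0,"tz":0.05,"rx":0,"ry":0,"rz":0},{"tx":0,"ty":0,"tz":0.05,"rx":0,"ry":0,"rz":0}]'

```text
time: 11.5
eef_pos: [0.6024, -0.1127, 0.3206]
orientation: [-3.141, -0.0, 1.718]
wrist_force: [1.0, 2.7, -1.1]
width: 0.199
```

Request:
move_arm --plan '[{"tx":0,"ty":0,"tz":0.01,"rx":0,"ry":0,"rz":0},{"tx":0,"ty":0,"tz":0.02,"rx":0,"ry":0,"rz":0},{"tx":0,"ty":0,"tz":0.03,"rx":0,"ry":0,"rz":0},{"tx":0,"ty":0,"tz":0.04,"rx":0,"ry":0,"rz":0},{"tx":0,"ty":0,"tz":0.05,"rx":0,"ry":0,"rz":0},{"tx":0,"ty":0,"tz":0.05,"rx":0,"ry":0,"rz":0}]'

```text
time: 12.1
eef_pos: [0.6024, -0.1128, 0.3106]
orientation: [-3.141, 0.0, 1.717]
wrist_force: [0.2, 0.3, -2.0]
width: 0.193
```

Request:
move_arm --plan '[{"tx":0,"ty":0,"tz":0.008,"rx":0,"ry":0,"rz":0},{"tx":0,"ty":0,"tz":0.016,"rx":0,"ry":0,"rz":0},{"tx":0,"ty":0,"tz":0.022,"rx":0,"ry":0,"rz":0},{"tx":0,"ty":0,"tz":0.028,"rx":0,"ry":0,"rz":0},{"tx":0,"ty":0,"tz":0.028,"rx":0,"ry":0,"rz":0}]'

```text
time: 12.6
eef_pos: [0.6024, -0.1129, 0.3052]
orientation: [-3.141, 0.0, 1.717]
wrist_force: [-2.4, -2.1, 1.9]
width: 0.195
```

Request:
move_arm --plan '[{"tx":-0.002,"ty":-0.002,"tz":0,"rx":0,"ry":0,"rz":0},{"tx":-0.003,"ty":-0.003,"tz":0.004,"rx":0,"ry":0,"rz":0},{"tx":-0.003,"ty":-0.003,"tz":0.01,"rx":0,"ry":0,"rz":0},{"tx":-0.003,"ty":-0.003,"tz":0.014,"rx":0,"ry":0,"rz":0},{"tx":-0.003,"ty":-0.003,"tz":0.014,"rx":0,"ry":0,"rz":0}]'

```text
time: 13.1
eef_pos: [0.602, -0.1134, 0.3024]
orientation: [3.142, 0.0, 1.718]
wrist_force: [0.7, -1.0, 2.7]
width: 0.199
```

Request:
move_arm --plan '[{"tx":0,"ty":0,"tz":0.005,"rx":0,"ry":0,"rz":0},{"tx":0,"ty":0,"tz":0.01,"rx":0,"ry":0,"rz":0},{"tx":0,"ty":0,"tz":0.015,"rx":0,"ry":0,"rz":0},{"tx":0,"ty":0,"tz":0.015,"rx":0,"ry":0,"rz":0}]'

```text
time: 13.5
eef_pos: [0.602, -0.1134, 0.2994]
orientation: [3.142, 0.0, 1.717]
wrist_force: [-0.4, -1.5, 2.9]
width: 0.198
```

Request:
move_arm --plan '[{"tx":-0.001,"ty":0,"tz":0.005,"rx":0,"ry":0,"rz":0},{"tx":-0.001,"ty":0,"tz":0.01,"rx":0,"ry":0,"rz":0},{"tx":-0.001,"ty":0,"tz":0.015,"rx":0,"ry":0,"rz":0},{"tx":-0.001,"ty":0,"tz":0.02,"rx":0,"ry":0,"rz":0},{"tx":-0.001,"ty":0,"tz":0.02,"rx":0,"ry":0,"rz":0}]'

```text
time: 14.0
eef_pos: [0.602, -0.1136, 0.2954]
orientation: [3.142, 0.0, 1.718]
wrist_force: [-1.0, -1.4, 2.4]
width: 0.193
```

Request:
move_arm --plan '[{"tx":-0.001,"ty":0,"tz":0.006,"rx":0,"ry":0,"rz":0},{"tx":-0.001,"ty":0,"tz":0.012,"rx":0,"ry":0,"rz":0},{"tx":-0.001,"ty":0,"tz":0.018,"rx":0,"ry":0,"rz":0},{"tx":-0.001,"ty":0,"tz":0.024,"rx":0,"ry":0,"rz":0},{"tx":-0.001,"ty":0,"tz":0.03,"rx":0,"ry":0,"rz":0},{"tx":-0.001,"ty":0,"tz":0.03,"rx":0,"ry":0,"rz":0}]'

```text
time: 14.6
eef_pos: [0.602, -0.1138, 0.2893]
orientation: [-3.141, -0.0, 1.718]
wrist_force: [0.8, -1.2, 1.7]
width: 0.19
```

Request:
move_arm --plan '[{"tx":0,"ty":0,"tz":0.008,"rx":0,"ry":0,"rz":0},{"tx":0,"ty":0,"tz":0.016,"rx":0,"ry":0,"rz":0},{"tx":0,"ty":0,"tz":0.024,"rx":0,"ry":0,"rz":0},{"tx":0,"ty":0,"tz":0.032,"rx":0,"ry":0,"rz":0},{"tx":0,"ty":0,"tz":0.038,"rx":0,"ry":0,"rz":0},{"tx":0,"ty":0,"tz":0.038,"rx":0,"ry":0,"rz":0}]'

```text
time: 15.2
eef_pos: [0.602, -0.1138, 0.2818]
orientation: [-3.142, 0.0, 1.718]
wrist_force: [0.5, -1.7, 1.7]
width: 0.195
```

Request:
move_arm --plan '[{"tx":0,"ty":0,"tz":0.003,"rx":0,"ry":0,"rz":0},{"tx":0,"ty":0,"tz":0.006,"rx":0,"ry":0,"rz":0},{"tx":0,"ty":0,"tz":0.009,"rx":0,"ry":0,"rz":0},{"tx":0,"ty":0,"tz":0.009,"rx":0,"ry":0,"rz":0}]'

```text
time: 15.6
eef_pos: [0.602, -0.1138, 0.2801]
orientation: [3.141, 0.0, 1.718]
wrist_force: [-0.5, -2.1, 3.2]
width: 0.194
```

```bash
python3 - <<'E'
from h import *
go(.602,-.1138,.2795,1.714)
s=manip.snapshot("side");cv2.imwrite("pics/s5.png",cv2.resize(s["image"][130:210,310:410],None,fx=7,fy=7,interpolation=0))
E
```

```text
t 15.6 pos [ 0.602  -0.1138  0.2801] rpy [3.141 0.    1.718] F [-0.5 -2.1  3.2] w 0.194
shift [-0.0002 -0.0002  0.0032] turn [0.     0.     0.0011]
```

View pics/s5.png

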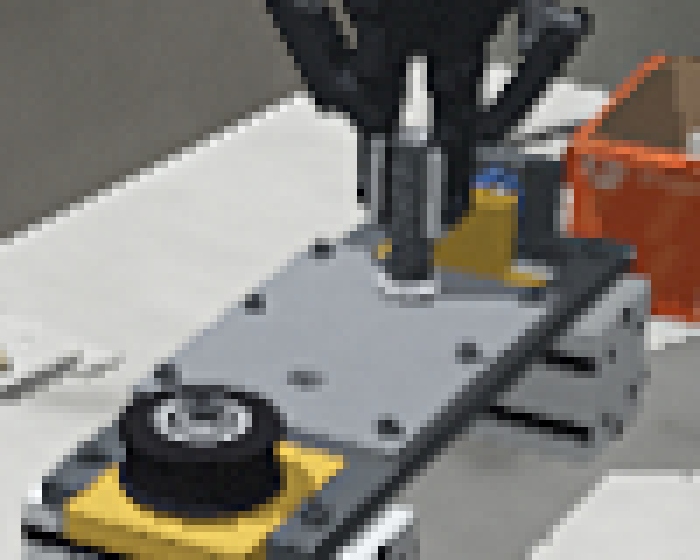

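Request:
move_arm --plan '[{"tx":0,"ty":0,"tz":0.003,"rx":0,"ry":0,"rz":0},{"tx":0,"ty":0,"tz":0.006,"rx":0,"ry":0,"rz":0},{"tx":0,"ty":0,"tz":0.006,"rx":0,"ry":0,"rz":0}]'

```text
time: 15.95
eef_pos: [0.602, -0.1138, 0.2798]
orientation: [3.141, 0.0, 1.717]
wrist_force: [-4.2, -1.3, 16.4]
width: 0.192
```

Request:
move_arm --plan '[{"tx":0,"ty":0,"tz":-0.003,"rx":0,"ry":0,"rz":0},{"tx":0,"ty":0,"tz":-0.003,"rx":0,"ry":0,"rz":0},{"tx":0,"ty":0,"tz":-0.003,"rx":0,"ry":0,"rz":0},{"tx":0,"ty":0,"tz":-0.003,"rx":0,"ry":0,"rz":0},{"tx":0,"ty":0,"tz":-0.1,"rx":0,"ry":0,"rz":0},{"tx":0,"ty":0,"tz":-0.25,"rx":0,"ry":0,"rz":0},{"tx":0,"ty":0,"tz":-0.35,"rx":0,"ry":0,"rz":0},{"tx":0.1,"ty":-0.02,"tz":-0.38,"rx":0,"ry":0,"rz":0},{"tx":0.3,"ty":-0.05,"tz":-0.38,"rx":0,"ry":0,"rz":0},{"tx":0.5,"ty":-0.08,"tz":-0.38,"rx":0,"ry":0,"rz":0},{"tx":0.75,"ty":-0.12,"tz":-0.38,"rx":0,"ry":0,"rz":0},{"tx":1,"ty":-0.16,"tz":-0.38,"rx":0,"ry":0,"rz":0}]' --claw 0.2

```text
time: 17.15
eef_pos: [0.5401, 0.0802, 0.3543]
orientation: [-3.141, -0.0, 1.717]
wrist_force: [1.0, 0.2, -0.3]
width: 0.596
```

```bash
python3 - <<'E'
from h import *
s=manip.snapshot("side");cv2.imwrite("pics/s6.png",cv2.resize(s["image"][130:210,310:410],None,fx=7,fy=7,interpolation=0))
go(.4688,.3071,.35,1.718)
E
```

```text
t 17.2 pos [0.5381 0.086  0.3544] rpy [-3.140e+00 -3.000e-03  1.721e+00] F [0.8 8.8 1.4] w 0.601
shift [ 1.145  -0.1768  0.0254] turn [-0.0004 -0.0009  0.0011]
```

View pics/s6.png

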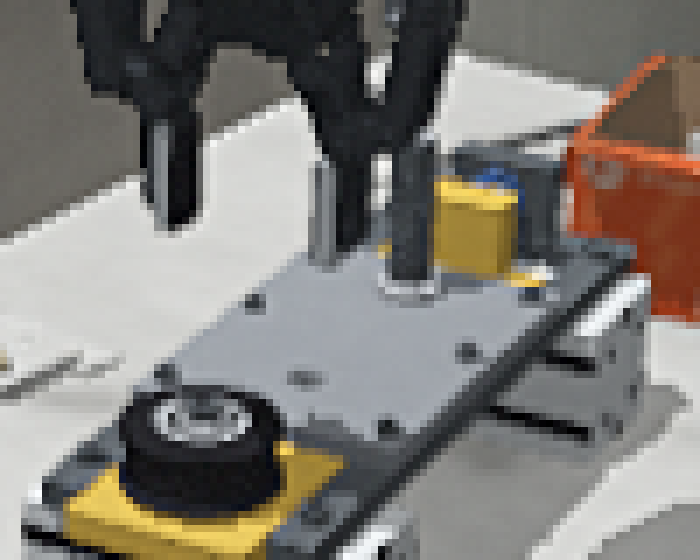

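Request:
move_arm --plan '[{"tx":0.25,"ty":-0.04,"tz":0,"rx":0,"ry":0,"rz":0},{"tx":0.5,"ty":-0.08,"tz":0,"rx":0,"ry":0,"rz":0},{"tx":0.75,"ty":-0.12,"tz":0,"rx":0,"ry":0,"rz":0},{"tx":1,"ty":-0.16,"tz":0,"rx":0,"ry":0,"rz":0},{"tx":1,"ty":-0.16,"tz":0,"rx":0,"ry":0,"rz":0},{"tx":1,"ty":-0.16,"tz":0,"rx":0,"ry":0,"rz":0}]'

```text
time: 17.8
eef_pos: [0.4795, 0.2727, 0.3543]
orientation: [-3.141, 0.0, 1.721]
wrist_force: [0.1, -0.3, 0.4]
width: 0.597
```

```bash
python3 - <<'E'
from h import *
go(.4688,.3071,.265,1.718)
E
```

```text
t 17.8 pos [0.4795 0.2727 0.3543] rpy [-3.141  0.     1.721] F [ 0.1 -0.3  0.4] w 0.597
shift [ 0.1781 -0.0268  0.4463] turn [-0.0003  0.0001  0.0008]
```

Request:
move_arm --plan '[{"tx":0.178,"ty":-0.027,"tz":0,"rx":0,"ry":0,"rz":0},{"tx":0.178,"ty":-0.027,"tz":0,"rx":0,"ry":0,"rz":0},{"tx":0.178,"ty":-0.027,"tz":0.1,"rx":0,"ry":0,"rz":0},{"tx":0.178,"ty":-0.027,"tz":0.25,"rx":0,"ry":0,"rz":0},{"tx":0.178,"ty":-0.027,"tz":0.4,"rx":0,"ry":0,"rz":0},{"tx":0.178,"ty":-0.027,"tz":0.446,"rx":0,"ry":0,"rz":0},{"tx":0.178,"ty":-0.027,"tz":0.446,"rx":0,"ry":0,"rz":0},{"tx":0.178,"ty":-0.027,"tz":0.446,"rx":0,"ry":0,"rz":0}]'

```text
time: 18.6
eef_pos: [0.4706, 0.3055, 0.2669]
orientation: [3.14, -0.0, 1.717]
wrist_force: [0.3, 0.2, 0.1]
width: 0.599
```

```bash
python3 - <<'E'
from h import *
go(.4688,.3071,.265,1.718)
s=manip.snapshot("side");cv2.imwrite("pics/s7.png",cv2.resize(s["image"][190:310,240:370],None,fx=5,fy=5,interpolation=0))
E
```

```text
t 18.6 pos [0.4706 0.3055 0.2669] rpy [ 3.14  -0.     1.717] F [0.3 0.2 0.1] w 0.599
shift [ 0.0093 -0.0076  0.0097] turn [ 0.0004 -0.0001 -0.0004]
```

View pics/s7.png

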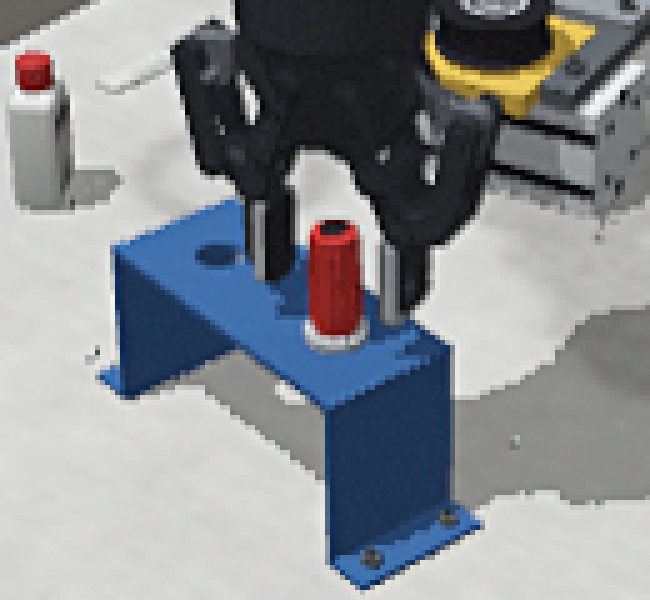

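Request:
move_arm --plan '[{"tx":0.003,"ty":-0.005,"tz":0.004,"rx":0,"ry":0,"rz":0},{"tx":0.003,"ty":-0.005,"tz":0.004,"rx":0,"ry":0,"rz":0},{"tx":0.003,"ty":-0.005,"tz":0.004,"rx":0,"ry":0,"rz":0}]'

```text
time: 18.95
eef_pos: [0.469, 0.3064, 0.2654]
orientation: [3.141, -0.0, 1.718]
wrist_force: [-0.1, 0.3, 0.8]
width: 0.601
```

Request:
move_arm --plan '[{"tx":0,"ty":0,"tz":0,"rx":0,"ry":0,"rz":0},{"tx":0,"ty":0,"tz":0,"rx":0,"ry":0,"rz":0},{"tx":0,"ty":0,"tz":0,"rx":0,"ry":0,"rz":0},{"tx":0,"ty":0,"tz":0,"rx":0,"ry":0,"rz":0},{"tx":0,"ty":0,"tz":0,"rx":0,"ry":0,"rz":0},{"tx":0,"ty":0,"tz":0,"rx":0,"ry":0,"rz":0},{"tx":0,"ty":0,"tz":0,"rx":0,"ry":0,"rz":0}]' --claw -1

```text
time: 19.65
eef_pos: [0.469, 0.3063, 0.2651]
orientation: [3.141, -0.0, 1.718]
wrist_force: [-0.3, -0.2, 5.6]
width: 0.219
```

```bash
python3 - <<'E'
from h import *
go(.4688,.3071,.265,1.718)
E
```

```text
t 19.65 pos [0.469  0.3063 0.2651] rpy [ 3.141 -0.     1.718] F [-0.3 -0.2  5.6] w 0.219
shift [ 0.0042 -0.0005  0.0003] turn [ 0.0001 -0.     -0.0001]
```

Request:
move_arm --plan '[{"tx":0,"ty":0,"tz":-0.1,"rx":0,"ry":0,"rz":0},{"tx":0,"ty":0,"tz":-0.3,"rx":0,"ry":0,"rz":0},{"tx":0,"ty":0,"tz":-0.5,"rx":0,"ry":0,"rz":0},{"tx":-0.1,"ty":0.02,"tz":-0.6,"rx":0,"ry":0,"rz":0},{"tx":-0.3,"ty":0.06,"tz":-0.6,"rx":0,"ry":0,"rz":0},{"tx":-0.55,"ty":0.11,"tz":-0.6,"rx":0,"ry":0,"rz":0},{"tx":-0.8,"ty":0.16,"tz":-0.6,"rx":0,"ry":0,"rz":0},{"tx":-1,"ty":0.2,"tz":-0.6,"rx":0,"ry":0,"rz":0}]'

```text
time: 20.45
eef_pos: [0.5381, 0.112, 0.3847]
orientation: [-3.141, 0.0, 1.717]
wrist_force: [0.9, 0.3, -1.1]
width: 0.217
```

```bash
python3 - <<'E'
from h import *
go(.5891,-.0247,.385,1.718)
E
```

```text
t 20.45 pos [0.5381 0.112  0.3847] rpy [-3.141  0.     1.717] F [ 0.9  0.3 -1.1] w 0.217
shift [-0.7135  0.1526 -0.0014] turn [-0.0001  0.0001 -0.0002]
```

Request:
move_arm --plan '[{"tx":-0.2,"ty":0.04,"tz":0,"rx":0,"ry":0,"rz":0},{"tx":-0.4,"ty":0.08,"tz":0,"rx":0,"ry":0,"rz":0},{"tx":-0.6,"ty":0.12,"tz":0,"rx":0,"ry":0,"rz":0},{"tx":-0.7,"ty":0.15,"tz":0,"rx":0,"ry":0,"rz":0},{"tx":-0.725,"ty":0.15,"tz":0,"rx":0,"ry":0,"rz":0},{"tx":-0.725,"ty":0.15,"tz":0.1,"rx":0,"ry":0,"rz":0},{"tx":-0.725,"ty":0.15,"tz":0.25,"rx":0,"ry":0,"rz":0},{"tx":-0.725,"ty":0.15,"tz":0.37,"rx":0,"ry":0,"rz":0},{"tx":-0.725,"ty":0.15,"tz":0.37,"rx":0,"ry":0,"rz":0},{"tx":-0.725,"ty":0.15,"tz":0.37,"rx":0,"ry":0,"rz":0}]'

```text
time: 21.45
eef_pos: [0.5885, -0.0243, 0.3114]
orientation: [-3.141, -0.0, 1.718]
wrist_force: [-0.2, 0.6, -1.2]
width: 0.216
```

```bash
python3 - <<'E'
from h import *
go(.5891,-.0247,.306,1.718)
p=manip.sense()["eef_pos"]
for n,c in(("side",(320,150)),("top",(330,160))):
    s=manip.snapshot(n);c=np.array(c);cv2.imwrite(f"pics/{n}8.png",cv2.resize(s["image"][c[1]:c[1]+50,c[0]:c[0]+60],None,fx=12,fy=12,interpolation=0))
    for q in (p-[0,0,.221],p-[0,0,.185],[.5891,-.0247,.08]): print(n,(proj(s,q)+.5-c)*12)
E
```

```text
t 21.45 pos [ 0.5885 -0.0243  0.3114] rpy [-3.141 -0.     1.718] F [-0.2  0.6 -1.2] w 0.216
shift [-0.0026  0.0028  0.0271] turn [-0.0002 -0.0001  0.    ]
side [411.20460384 359.78725143]
side [416.25757027 207.98133098]
side [408.53285795 401.57752367]
top [290.85316846 400.13680664]
top [302.07904438 381.30161744]
top [289.53126893 402.74010516]
```

View pics/side8.png

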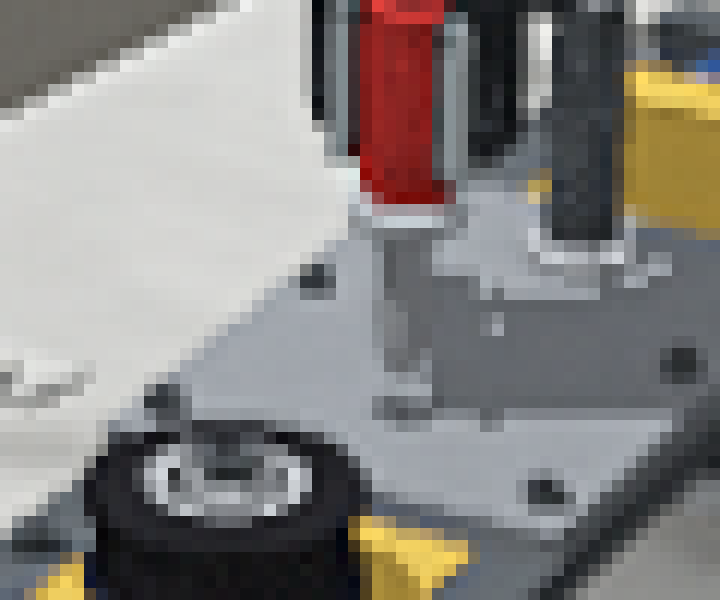

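View pics/top8.png

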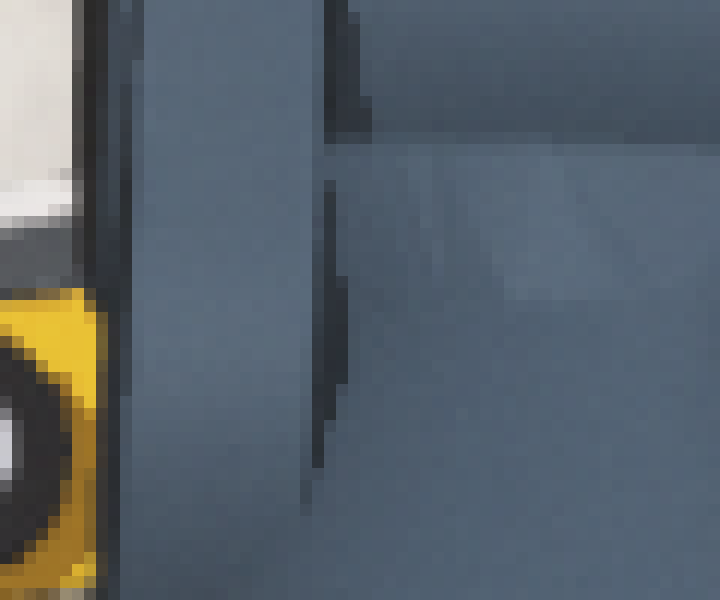

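Request:
move_arm --plan '[{"tx":0,"ty":0,"tz":0.02,"rx":0,"ry":0,"rz":0},{"tx":0,"ty":0,"tz":0.04,"rx":0,"ry":0,"rz":0},{"tx":0,"ty":0,"tz":0.05,"rx":0,"ry":0,"rz":0},{"tx":0,"ty":0,"tz":0.056,"rx":0,"ry":0,"rz":0},{"tx":0,"ty":0,"tz":0.062,"rx":0,"ry":0,"rz":0},{"tx":0,"ty":0,"tz":0.062,"rx":0,"ry":0,"rz":0}]'

```text
time: 22.15
eef_pos: [0.5886, -0.0248, 0.2984]
orientation: [-3.141, 0.0, 1.717]
wrist_force: [0.6, -0.5, -0.8]
width: 0.218
```

Tip nominally 77 mm, no contact. Next 3 mm.

Request:
move_arm --plan '[{"tx":0,"ty":0,"tz":0.005,"rx":0,"ry":0,"rz":0},{"tx":0,"ty":0,"tz":0.01,"rx":0,"ry":0,"rz":0},{"tx":0,"ty":0,"tz":0.015,"rx":0,"ry":0,"rz":0},{"tx":0,"ty":0,"tz":0.015,"rx":0,"ry":0,"rz":0}]'

```text
time: 22.55
eef_pos: [0.5887, -0.0249, 0.2955]
orientation: [3.141, 0.0, 1.717]
wrist_force: [0.7, -2.4, -0.6]
width: 0.221
```

Request:
move_arm --plan '[{"tx":-0.004,"ty":0,"tz":0,"rx":0,"ry":0,"rz":0},{"tx":-0.004,"ty":0,"tz":0.005,"rx":0,"ry":0,"rz":0},{"tx":-0.004,"ty":0,"tz":0.01,"rx":0,"ry":0,"rz":0},{"tx":-0.004,"ty":0,"tz":0.01,"rx":0,"ry":0,"rz":0}]'

```text
time: 22.95
eef_pos: [0.5888, -0.0256, 0.2934]
orientation: [-3.141, 0.0, 1.718]
wrist_force: [-0.4, -2.8, -0.6]
width: 0.22
```

Request:
move_arm --plan '[{"tx":-0.003,"ty":0,"tz":0,"rx":0,"ry":0,"rz":0},{"tx":-0.005,"ty":0,"tz":0.005,"rx":0,"ry":0,"rz":0},{"tx":-0.005,"ty":0,"tz":0.01,"rx":0,"ry":0,"rz":0},{"tx":-0.005,"ty":0,"tz":0.01,"rx":0,"ry":0,"rz":0}]'

```text
time: 23.35
eef_pos: [0.5888, -0.0266, 0.2913]
orientation: [-3.141, -0.0, 1.718]
wrist_force: [0.5, -0.0, -0.2]
width: 0.221
```

Request:
move_arm --plan '[{"tx":0,"ty":0,"tz":0.005,"rx":0,"ry":0,"rz":0},{"tx":0,"ty":0,"tz":0.01,"rx":0,"ry":0,"rz":0},{"tx":0,"ty":0,"tz":0.015,"rx":0,"ry":0,"rz":0},{"tx":0,"ty":0,"tz":0.02,"rx":0,"ry":0,"rz":0},{"tx":0,"ty":0,"tz":0.02,"rx":0,"ry":0,"rz":0}]'

```text
time: 23.85
eef_pos: [0.5889, -0.0266, 0.2873]
orientation: [-3.141, -0.0, 1.718]
wrist_force: [-0.0, -0.1, -0.2]
width: 0.221
```

Request:
move_arm --plan '[{"tx":0,"ty":0,"tz":0.006,"rx":0,"ry":0,"rz":0},{"tx":0,"ty":0,"tz":0.012,"rx":0,"ry":0,"rz":0},{"tx":0,"ty":0,"tz":0.018,"rx":0,"ry":0,"rz":0},{"tx":0,"ty":0,"tz":0.024,"rx":0,"ry":0,"rz":0},{"tx":0,"ty":0,"tz":0.03,"rx":0,"ry":0,"rz":0},{"tx":0,"ty":0,"tz":0.03,"rx":0,"ry":0,"rz":0}]'

```text
time: 24.45
eef_pos: [0.5889, -0.0266, 0.2813]
orientation: [-3.141, -0.0, 1.718]
wrist_force: [-0.9, 0.2, -0.7]
width: 0.222
```

Request:
move_arm --plan '[{"tx":0,"ty":0,"tz":0.01,"rx":0,"ry":0,"rz":0},{"tx":0,"ty":0,"tz":0.02,"rx":0,"ry":0,"rz":0},{"tx":0,"ty":0,"tz":0.03,"rx":0,"ry":0,"rz":0},{"tx":0,"ty":0,"tz":0.04,"rx":0,"ry":0,"rz":0},{"tx":0,"ty":0,"tz":0.05,"rx":0,"ry":0,"rz":0},{"tx":0,"ty":0,"tz":0.06,"rx":0,"ry":0,"rz":0},{"tx":0,"ty":0,"tz":0.068,"rx":0,"ry":0,"rz":0},{"tx":0,"ty":0,"tz":0.068,"rx":0,"ry":0,"rz":0}]'

```text
time: 25.25
eef_pos: [0.5888, -0.0266, 0.2677]
orientation: [-3.141, -0.0, 1.718]
wrist_force: [-0.4, 0.4, -1.1]
width: 0.217
```

Request:
move_arm --plan '[{"tx":0,"ty":0,"tz":0.004,"rx":0,"ry":0,"rz":0},{"tx":0,"ty":0,"tz":0.008,"rx":0,"ry":0,"rz":0},{"tx":0,"ty":0,"tz":0.012,"rx":0,"ry":0,"rz":0},{"tx":0,"ty":0,"tz":0.014,"rx":0,"ry":0,"rz":0},{"tx":0,"ty":0,"tz":0.014,"rx":0,"ry":0,"rz":0}]'

```text
time: 25.75
eef_pos: [0.5889, -0.0266, 0.2651]
orientation: [-3.142, 0.0, 1.718]
wrist_force: [-0.1, 0.2, -0.4]
width: 0.218
```

```bash
python3 - <<'E'
from h import *
go(.602,-.1138,.345,1.718)
s=manip.snapshot("side");c=(320,140);cv2.imwrite("pics/s9.png",cv2.resize(s["image"][c[1]:c[1]+60,c[0]:c[0]+75],None,fx=10,fy=10,interpolation=0))
E
```

```text
t 25.75 pos [ 0.5889 -0.0266  0.2651] rpy [-3.142  0.     1.718] F [-0.1  0.2 -0.4] w 0.218
shift [-0.4411  0.001  -0.3993] turn [-0.      0.     -0.0001]
```

View pics/s9.png

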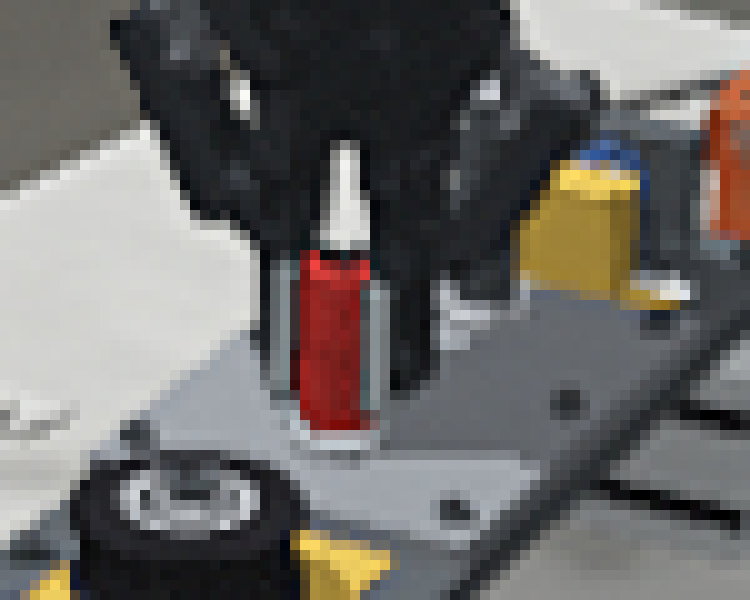

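Nearly seated; push another millimetre until it bears.

Request:
move_arm --plan '[{"tx":0,"ty":0,"tz":0.003,"rx":0,"ry":0,"rz":0},{"tx":0,"ty":0,"tz":0.006,"rx":0,"ry":0,"rz":0},{"tx":0,"ty":0,"tz":0.006,"rx":0,"ry":0,"rz":0}]'

```text
time: 26.1
eef_pos: [0.5888, -0.0266, 0.265]
orientation: [3.141, 0.0, 1.718]
wrist_force: [-8.4, -0.0, 16.4]
width: 0.221
```

Request:
move_arm --plan '[{"tx":0,"ty":0,"tz":-0.004,"rx":0,"ry":0,"rz":0},{"tx":0,"ty":0,"tz":-0.004,"rx":0,"ry":0,"rz":0},{"tx":0,"ty":0,"tz":-0.004,"rx":0,"ry":0,"rz":0},{"tx":0,"ty":0,"tz":-0.004,"rx":0,"ry":0,"rz":0},{"tx":0,"ty":0,"tz":-0.004,"rx":0,"ry":0,"rz":0},{"tx":0,"ty":0,"tz":-0.1,"rx":0,"ry":0,"rz":0},{"tx":0,"ty":0,"tz":-0.25,"rx":0,"ry":0,"rz":0},{"tx":0,"ty":0,"tz":-0.4,"rx":0,"ry":0,"rz":0},{"tx":-0.1,"ty":0,"tz":-0.4,"rx":0,"ry":0,"rz":0},{"tx":-0.25,"ty":0,"tz":-0.4,"rx":0,"ry":0,"rz":0},{"tx":-0.38,"ty":0.001,"tz":-0.4,"rx":0,"ry":0,"rz":0},{"tx":-0.441,"ty":0.001,"tz":-0.4,"rx":0,"ry":0,"rz":0},{"tx":-0.441,"ty":0.001,"tz":-0.4,"rx":0,"ry":0,"rz":0},{"tx":-0.441,"ty":0.001,"tz":-0.4,"rx":0,"ry":0,"rz":0}]' --claw 0.2

```text
time: 27.5
eef_pos: [0.602, -0.1133, 0.3437]
orientation: [-3.141, -0.0, 1.717]
wrist_force: [0.7, 0.5, 0.3]
width: 0.601
```

```bash
python3 - <<'E'
from h import *
go(.602,-.1138,.28,1.718)
s=manip.snapshot("side");c=(310,120);cv2.imwrite("pics/s10.png",cv2.resize(s["image"][c[1]:c[1]+80,c[0]:c[0]+100],None,fx=7,fy=7,interpolation=0))
E
```

```text
t 27.5 pos [ 0.602  -0.1133  0.3437] rpy [-3.141 -0.     1.717] F [0.7 0.5 0.3] w 0.601
shift [-0.0024  0.      0.3186] turn [-0.0001 -0.0001 -0.0002]
```

View pics/s10.png

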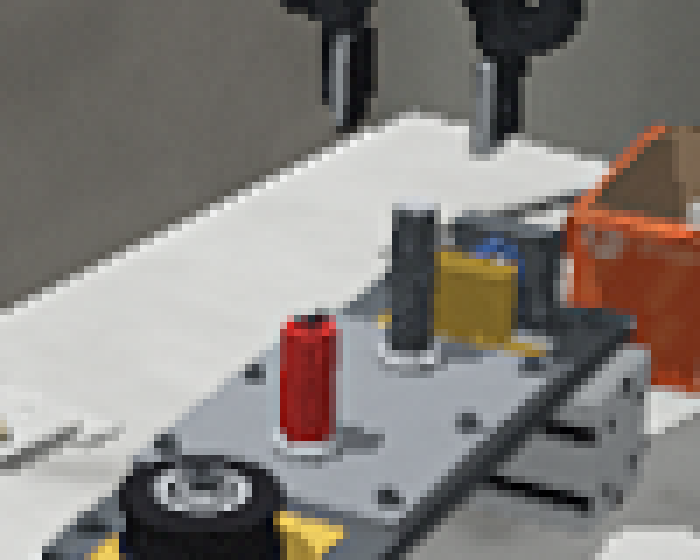

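Request:
move_arm --plan '[{"tx":-0.002,"ty":0,"tz":0.1,"rx":0,"ry":0,"rz":0},{"tx":-0.002,"ty":0,"tz":0.2,"rx":0,"ry":0,"rz":0},{"tx":-0.002,"ty":0,"tz":0.3,"rx":0,"ry":0,"rz":0},{"tx":-0.002,"ty":0,"tz":0.315,"rx":0,"ry":0,"rz":0},{"tx":-0.002,"ty":0,"tz":0.315,"rx":0,"ry":0,"rz":0},{"tx":-0.002,"ty":0,"tz":0.315,"rx":0,"ry":0,"rz":0}]'

```text
time: 28.15
eef_pos: [0.6024, -0.1138, 0.2821]
orientation: [3.14, 0.0, 1.718]
wrist_force: [-1.3, -0.2, 0.8]
width: 0.599
```

Request:
move_arm --plan '[{"tx":0,"ty":0,"tz":0,"rx":0,"ry":0,"rz":0},{"tx":0,"ty":0,"tz":0,"rx":0,"ry":0,"rz":0},{"tx":0,"ty":0,"tz":0,"rx":0,"ry":0,"rz":0},{"tx":0,"ty":0,"tz":0,"rx":0,"ry":0,"rz":0},{"tx":0,"ty":0,"tz":0,"rx":0,"ry":0,"rz":0},{"tx":0,"ty":0,"tz":0,"rx":0,"ry":0,"rz":0},{"tx":0,"ty":0,"tz":0,"rx":0,"ry":0,"rz":0}]' --claw -1

```text
time: 28.85
eef_pos: [0.6022, -0.1143, 0.2817]
orientation: [3.141, 0.0, 1.717]
wrist_force: [-1.5, 0.9, 5.4]
width: 0.191
```

Draw out gently: 15 mm first, to check forces.

Request:
move_arm --plan '[{"tx":0,"ty":0,"tz":-0.01,"rx":0,"ry":0,"rz":0},{"tx":0,"ty":0,"tz":-0.025,"rx":0,"ry":0,"rz":0},{"tx":0,"ty":0,"tz":-0.05,"rx":0,"ry":0,"rz":0},{"tx":0,"ty":0,"tz":-0.075,"rx":0,"ry":0,"rz":0},{"tx":0,"ty":0,"tz":-0.075,"rx":0,"ry":0,"rz":0}]'

```text
time: 29.35
eef_pos: [0.6022, -0.1143, 0.297]
orientation: [3.141, 0.0, 1.718]
wrist_force: [-0.9, -0.8, 1.5]
width: 0.197
```

Request:
move_arm --plan '[{"tx":0,"ty":0,"tz":-0.1,"rx":0,"ry":0,"rz":0},{"tx":0,"ty":0,"tz":-0.2,"rx":0,"ry":0,"rz":0},{"tx":0,"ty":0,"tz":-0.35,"rx":0,"ry":0,"rz":0},{"tx":0,"ty":0,"tz":-0.55,"rx":0,"ry":0,"rz":0},{"tx":0.1,"ty":0,"tz":-0.7,"rx":0,"ry":0,"rz":0},{"tx":0.3,"ty":0,"tz":-0.7,"rx":0,"ry":0,"rz":0},{"tx":0.55,"ty":0.01,"tz":-0.7,"rx":0,"ry":0,"rz":0},{"tx":0.8,"ty":0.01,"tz":-0.7,"rx":0,"ry":0,"rz":0},{"tx":1,"ty":0.01,"tz":-0.7,"rx":0,"ry":0,"rz":0},{"tx":1,"ty":0.01,"tz":-0.7,"rx":0,"ry":0,"rz":0}]'

```text
time: 30.35
eef_pos: [0.5738, 0.0882, 0.4363]
orientation: [3.141, -0.001, 1.722]
wrist_force: [0.2, -0.8, -1.3]
width: 0.196
```

Request:
move_arm --plan '[{"tx":0.25,"ty":0,"tz":0,"rx":0,"ry":0,"rz":0},{"tx":0.5,"ty":0,"tz":0,"rx":0,"ry":0,"rz":0},{"tx":0.75,"ty":0,"tz":0,"rx":0,"ry":0,"rz":0},{"tx":0.95,"ty":0.01,"tz":0,"rx":0,"ry":0,"rz":0},{"tx":1,"ty":0.01,"tz":0,"rx":0,"ry":0,"rz":0},{"tx":1,"ty":0.01,"tz":0,"rx":0,"ry":0,"rz":0},{"tx":1,"ty":0.01,"tz":0,"rx":0,"ry":0,"rz":0}]'

```text
time: 31.05
eef_pos: [0.5477, 0.2813, 0.436]
orientation: [-3.142, 0.0, 1.717]
wrist_force: [0.6, -0.5, -0.7]
width: 0.191
```

```bash
python3 - <<'E'
from h import *
go(.5462,.2889,.36,1.718)
E
```

```text
t 31.05 pos [0.5477 0.2813 0.436 ] rpy [-3.142  0.     1.717] F [ 0.6 -0.5 -0.7] w 0.191
shift [ 0.039  -0.0021  0.3798] turn [-0.      0.0001 -0.0002]
```

Request:
move_arm --plan '[{"tx":0.037,"ty":-0.002,"tz":0.05,"rx":0,"ry":0,"rz":0},{"tx":0.037,"ty":-0.002,"tz":0.2,"rx":0,"ry":0,"rz":0},{"tx":0.037,"ty":-0.002,"tz":0.35,"rx":0,"ry":0,"rz":0},{"tx":0.037,"ty":-0.002,"tz":0.38,"rx":0,"ry":0,"rz":0},{"tx":0.037,"ty":-0.002,"tz":0.38,"rx":0,"ry":0,"rz":0},{"tx":0.037,"ty":-0.002,"tz":0.38,"rx":0,"ry":0,"rz":0}]'

```text
time: 31.65
eef_pos: [0.5464, 0.2891, 0.3613]
orientation: [3.14, -0.001, 1.717]
wrist_force: [-0.4, 0.6, -0.4]
width: 0.191
```

```bash
python3 - <<'E'
from h import *
go(.5462,.2889,.36,1.718)
s=manip.snapshot("side");c=(250,190);cv2.imwrite("pics/s11.png",cv2.resize(s["image"][c[1]:c[1]+70,c[0]:c[0]+80],None,fx=9,fy=9,interpolation=0))
E
```

```text
t 31.65 pos [0.5464 0.2891 0.3613] rpy [ 3.140e+00 -1.000e-03  1.717e+00] F [-0.4  0.6 -0.4] w 0.191
shift [-0.0009 -0.0011  0.0065] turn [ 0.0005 -0.0002 -0.0003]
```

View pics/s11.png

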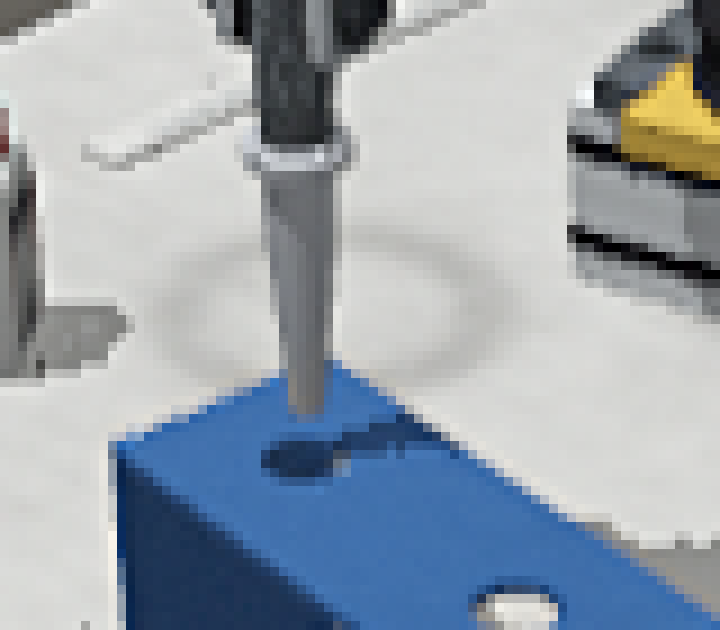

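Request:
move_arm --plan '[{"tx":0,"ty":0,"tz":0.03,"rx":0,"ry":0,"rz":0},{"tx":0,"ty":0,"tz":0.06,"rx":0,"ry":0,"rz":0},{"tx":0,"ty":0,"tz":0.09,"rx":0,"ry":0,"rz":0},{"tx":0,"ty":0,"tz":0.12,"rx":0,"ry":0,"rz":0},{"tx":0,"ty":0,"tz":0.15,"rx":0,"ry":0,"rz":0},{"tx":0,"ty":0,"tz":0.18,"rx":0,"ry":0,"rz":0},{"tx":0,"ty":0,"tz":0.18,"rx":0,"ry":0,"rz":0}]'

```text
time: 32.4
eef_pos: [0.5458, 0.2892, 0.3228]
orientation: [-3.14, 0.0, 1.718]
wrist_force: [0.1, -0.1, -1.5]
width: 0.198
```

Request:
move_arm --plan '[{"tx":0,"ty":0,"tz":0.025,"rx":0,"ry":0,"rz":0},{"tx":0,"ty":0,"tz":0.05,"rx":0,"ry":0,"rz":0},{"tx":0,"ty":0,"tz":0.075,"rx":0,"ry":0,"rz":0},{"tx":0,"ty":0,"tz":0.1,"rx":0,"ry":0,"rz":0},{"tx":0,"ty":0,"tz":0.12,"rx":0,"ry":0,"rz":0},{"tx":0,"ty":0,"tz":0.12,"rx":0,"ry":0,"rz":0}]'

```text
time: 33.0
eef_pos: [0.546, 0.2894, 0.2993]
orientation: [-3.141, 0.0, 1.718]
wrist_force: [0.8, 1.1, -1.5]
width: 0.196
```

Request:
move_arm --plan '[{"tx":0,"ty":0,"tz":0.025,"rx":0,"ry":0,"rz":0},{"tx":0,"ty":0,"tz":0.05,"rx":0,"ry":0,"rz":0},{"tx":0,"ty":0,"tz":0.07,"rx":0,"ry":0,"rz":0},{"tx":0,"ty":0,"tz":0.08,"rx":0,"ry":0,"rz":0},{"tx":0,"ty":0,"tz":0.086,"rx":0,"ry":0,"rz":0},{"tx":0,"ty":0,"tz":0.086,"rx":0,"ry":0,"rz":0},{"tx":0,"ty":0,"tz":0.086,"rx":0,"ry":0,"rz":0}]'

```text
time: 33.7
eef_pos: [0.5461, 0.2893, 0.2828]
orientation: [3.142, -0.0, 1.717]
wrist_force: [0.6, 0.7, -1.8]
width: 0.196
```

Request:
move_arm --plan '[{"tx":0,"ty":0,"tz":0.003,"rx":0,"ry":0,"rz":0},{"tx":0,"ty":0,"tz":0.006,"rx":0,"ry":0,"rz":0},{"tx":0,"ty":0,"tz":0.007,"rx":0,"ry":0,"rz":0},{"tx":0,"ty":0,"tz":0.007,"rx":0,"ry":0,"rz":0}]'

```text
time: 34.1
eef_pos: [0.5461, 0.2894, 0.2817]
orientation: [3.141, -0.0, 1.718]
wrist_force: [-0.9, 2.0, 4.6]
width: 0.193
```

Collar seated (4.6 N up). Release, rise, back off and look.

Request:
move_arm --plan '[{"tx":0,"ty":0,"tz":0,"rx":0,"ry":0,"rz":0},{"tx":0,"ty":0,"tz":0,"rx":0,"ry":0,"rz":0},{"tx":0,"ty":0,"tz":0,"rx":0,"ry":0,"rz":0},{"tx":0,"ty":0,"tz":0,"rx":0,"ry":0,"rz":0},{"tx":0,"ty":0,"tz":0,"rx":0,"ry":0,"rz":0},{"tx":0,"ty":0,"tz":-0.1,"rx":0,"ry":0,"rz":0},{"tx":0,"ty":0,"tz":-0.3,"rx":0,"ry":0,"rz":0},{"tx":0,"ty":0,"tz":-0.5,"rx":0,"ry":0,"rz":0},{"tx":0,"ty":0,"tz":-0.7,"rx":0,"ry":0,"rz":0},{"tx":0,"ty":-0.4,"tz":-0.7,"rx":0,"ry":0,"rz":0},{"tx":0,"ty":-0.8,"tz":-0.7,"rx":0,"ry":0,"rz":0},{"tx":0,"ty":-0.8,"tz":-0.7,"rx":0,"ry":0,"rz":0},{"tx":0,"ty":-0.8,"tz":-0.7,"rx":0,"ry":0,"rz":0},{"tx":0,"ty":-0.8,"tz":-0.7,"rx":0,"ry":0,"rz":0}]' --claw 0.2

```text
time: 35.5
eef_pos: [0.3865, 0.2657, 0.422]
orientation: [3.141, -0.0, 1.719]
wrist_force: [0.8, 0.8, 1.0]
width: 0.6
```

```bash
python3 - <<'E'
from h import *
go(.5462,.2889,.36,1.718)
s=manip.snapshot("side");t=manip.snapshot("top")
cv2.imwrite("pics/s12.png",cv2.resize(s["image"][140:300,230:420],None,fx=3.7,fy=3.7,interpolation=2))
cv2.imwrite("pics/t12.png",cv2.resize(t["image"][140:290,200:420],None,fx=3.6,fy=3.6,interpolation=2))
E
```

```text
t 35.5 pos [0.3865 0.2657 0.422 ] rpy [ 3.141 -0.     1.719] F [0.8 0.8 1. ] w 0.6
shift [-0.0033  0.8067  0.311 ] turn [ 0.0003 -0.0002  0.0002]
```

View pics/s12.png

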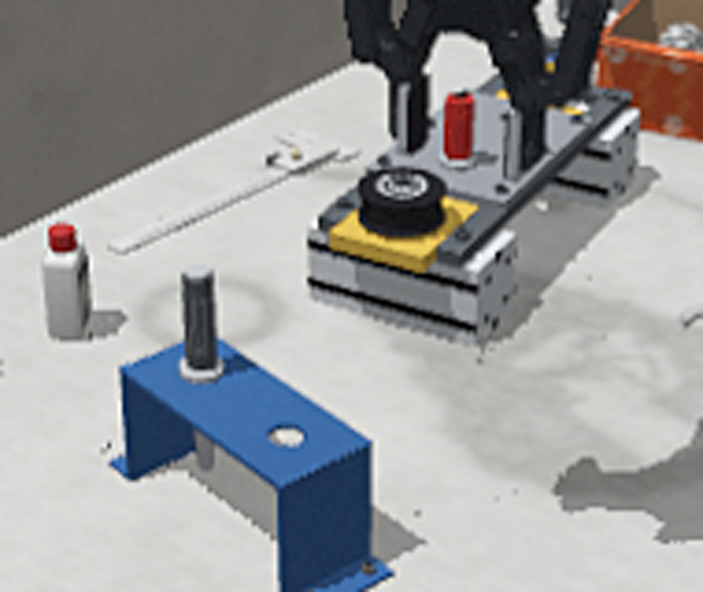

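View pics/t12.png

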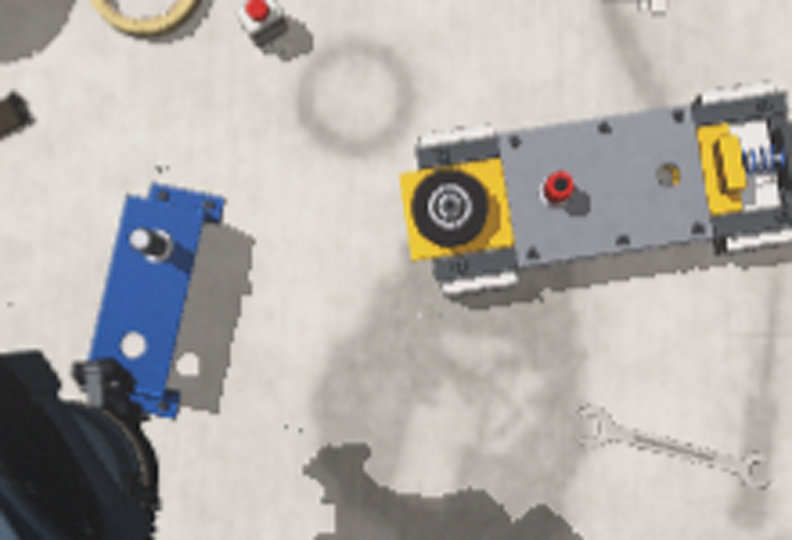

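The side view shows the drift upright in the stand, with its collar down at (200,368). It also shows the pin standing upright on the cover at (458,130). The top view shows the pulley drawn right to x≈450 (445 before) and the larger hole almost clear at (668,175). The gripper is free and the other tools haven't moved.

```bash
python3 -c "
from workcell import manip
print(manip.sign_off())"
```

```text
the job is handed in; nothing more can be done
None
```

The tensioner is locked and I handed the job in at 35.5 s. The locking pin alone holds the slide bar, and the drift is back upright in the far hole of the stand.

- **Finding the bar:** the top picture showed the bar's hole out of line towards the pulley. I entered about 3 mm to that side, drew the bar back, and pressed the drift home.
- **Seating:** the drift's collar met the cover at about 16 N down. The pin, put in while the drift was still home, seated at about 16 N down and 8 N sideways. Force readings come only at the end of each move; none was above about 20 N, against the 60 N limit.
- **Returning the drift:** it came out of the cover freely and went into the stand without rubbing. Its collar seated at about 5 N.
- **Last check:** pictures from both cameras show the pin upright on the cover and the drift upright in the stand. The pulley is drawn in, and the larger hole is almost clear. The gripper is well away, and the bottle, spanner and caliper look unmoved.

Three things did not go smoothly:
- The first two move calls were refused because of a format error, and nothing moved.
- The cover's edges and its holes disagreed by up to about 3 mm in the pictures, so I finished both insertions by feel.
- The seating heights were judged from force and arm position, not measured separately.

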